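Load and start the UV curing box

TASK

Take the finished wooden block out of the open curing box and lay it on the cork mat, and lay every other wooden block flat on the steel tray on the shelf beside the box, side by side. Then slide the tray by its orange handle, without lifting or tipping it, over the step fully down into the box, lower the heavy hood gently until it is shut (no slamming), and finally press the red start plunger right down to its stop for a moment and let go. Leave the other things on the bench where they stand.

Things in the scene. Friction and masses are not known exactly. Their poses are not given: they have to be found in the camera images.
- cured_block_center (a point): Centre of the finished block: a brown wooden block 45 (x) x 75 (y) x 30 (z) mm, 110 g, lying on the floor of the open curing box at the start; looks like the others. Grasp across its 45 mm.
- block_a_center (a point): Centre of a freshly varnished wooden block, 45 (x) x 75 (y) x 30 (z) mm, 110 g, on the bench to the left of the shelf. Two to four of these four blocks are present. Grasp across its 45 mm.
- block_b_center (a point): Centre of a freshly varnished wooden block, 45 (x) x 75 (y) x 30 (z) mm, 110 g, on the bench to the left of the shelf. Two to four of these four blocks are present. Grasp across its 45 mm.
- block_c_center (a point): Centre of a freshly varnished wooden block, 45 (x) x 75 (y) x 30 (z) mm, 110 g, on the bench to the left of the shelf. Two to four of these four blocks are present. Grasp across its 45 mm.
- block_d_center (a point): Centre of a freshly varnished wooden block, 45 (x) x 75 (y) x 30 (z) mm, 110 g, on the bench to the left of the shelf. Two to four of these four blocks are present. Grasp across its 45 mm.
- tray_floor (a point): Centre of the top of the steel tray's floor. Loose, 0.35 kg, outside 174 (x) x 190 (y) mm, floor 4 mm thick, rim 4 mm thick and 8 mm above the floor. Starts on the shelf, its y along the shelf, its -y end at the chamber. Four blocks fit, their 75 mm along the tray's x, centres at x = +-40 mm, y = -48 and +30 mm.
- tray_handle (a point): Grip point of the tray's orange handle: an upright plate on the tray's +y end, 70 mm along x, 10 mm thick along y, its top 11 mm above this point and 58 mm above the tray's underside; this point lies 90 mm to +y of the tray's centre and 43 mm above its floor. Pinch it from above across its 10 mm.
- chamber_floor (a point): Centre of the fixed curing box's chamber floor, 30 mm above the bench. Box frame: z up, y towards the transfer shelf, x to the hinge at the back. Guides 182 mm apart with flared mouths; end stop at y = -104 mm. The shelf starts at y = +122 mm, 8 mm above this floor (the step). The tray belongs centred here, flat on the floor.
- shelf_top (a point): Middle of the transfer shelf's top, 38 mm above the bench, 222 mm to +y of the chamber centre, same axes. Its low guides are 190 mm apart.
- mat_top (a point): Centre of the cork mat's upper side: 90 (x) x 120 (y) mm, 4 mm thick, fixed to the bench in front of the box.
- hood (a joint): Angle of the white hood (rad): 0 shut, about 1.55 to 1.72 (nearly upright) at the start, stop at 1.75. 0.9 kg; a stiff friction hinge (about 1.25 N m) holds it where it is left, so it has to be pushed or led all the way down, with about 2 to 8 N at the bar.
- hood_bar (a point): Middle of the hood's black grab bar, round, 12 mm thick, 124 mm long, parallel to the hinge, standing 30 mm off the hood's front face on two posts at 50 mm either side. 240 mm from the hinge line and 35 mm above it when shut; at the top of the open hood. Shut, the hood's top is 35 mm above the bar.
- hood_hinge (a point): Middle of the hood's hinge line, at the back of the box; the line runs along the box's y. The hood's front swings up and back about it as the angle grows.
- plunger (a joint): Travel of the red start plunger (m): 0 up, 0.010 fully down at its stop; a spring of about 9 N at the stop brings it back.
- plunger_top (a point): Top centre of the red round plunger head, 34 mm across, on the grey control pod behind the transfer shelf; it is pressed straight down.
- ramekin: Bystander, not to be moved: small white bowl of brown ink, 67 mm wide, 40 mm tall, upright. Origin at the centre of its underside.
- lid_gold: Bystander, not to be moved: gold screw lid lying on its back, 73 mm across, 13 mm high. Origin at the centre of its underside.
- ink_jar: Bystander, not to be moved: small glass jar with a dark label, 58 mm wide, 68 mm tall. Origin at the centre of its underside.
- rake: Bystander, not to be moved: wooden comb with upright pins, 19 x 160 x 38 mm, lying along its y axis. Origin at the centre of its underside.
There are look-alikes about, which are no part of the job. Leave any turquoise look-alike of the part that bears block_c_center alone.

How it is judged:
By the outcome, as a careful person would: the job done as asked, in the order asked, and still so for the second after the job is handed in, with the robot touching nothing.
Of block_a, block_b, block_c, block_d only 2 to 4 are there at a start; the rules pass over those that are not, and their reading is None.
At some moment in a run one of block_a, block_b, block_c, block_d, cured_block may be knocked a few centimetres aside while the robot is not near it.
Once in a run the grip may slacken for a moment while it holds something.
It also fails if it takes over 210 s, if anything falls off the work surface, if the arm or the gripper's body presses on something with over 40 N, if the wrist force passes 120 N, or if a joint passes its speed limit or range.

ROBOT

A 6-joint arm with a two-finger parallel gripper is mounted at the origin on a cart in front of the work surface, level with it; the furniture and walls round the work are solid. World frame = base frame: x ahead of the robot, y to its left, z up, the work surface at z = 0. Lengths are in m, angles in rad, forces in N, time in s.
With the tool pointing down it reaches from about 0.275 to 0.825 m from the base axis. Payload 4.9 kg.
Tool frame: the origin (TCP) lies between the finger pads; the fingertips stand 14 mm ahead of it and the grasp point (between the pads) lies 5 mm behind it; z points along the fingers, y is the direction in which the jaws open and shut (so a half turn about z gives the same grasp; the last joint's range is limited). The gripper opens to 85 mm and grips with 20 to 120 N. Pads are 22 mm wide; open, the fingers measure 114 mm over their backs; the gripper's body (76 mm by 85 mm) begins 54 mm behind the grasp point. The pads swing forward as they close: fully open they stand 13 mm farther back than shut.
Start: joints at [1.039, 0.326, -0.193, 1.052, 0, 1.437], TCP at [0.213, 0.507, 0.245] pointing down, gripper open.
Joint ranges: [-2.65, 2.65], [-0.97, 1.79], [-1.3, 1.35], [-1.93, 2.1], [-1.47, 1.37], [-3.14, 3.14]. Speed limits (rad/s): [2.57, 2.57, 3.14, 3.14, 3.14, 3.14].

INTERFACE

Orientations are given as a rotation vector (axis times angle).
In Python, from rig import arm gives the robot as it stands.
- The arm moves only by the tool step_arm, never from a script. Its arguments are lists of equal length, an entry for each row: "offset": the shift along the tool's x, y, z in mm, a list of three; "twist": the turn about the tool's z in degrees; "gripper": the closure, from 0 (fully open) to 1 (shut). A call has 1 to 12 rows; each row is the pose to reach, as a shift and turn from the pose measured when the call began, along the tool's axes at that moment; what a row does not reach only later rows make up. A row lasts 1/10 s, in which the tool goes at most 50 mm and 8.59 degrees, less where a joint would pass 70% of its speed; a pose out of reach is approached as far as the arm can. A call with a gripper value outside its range is refused whole. The fingers move at their own pace and stop on an object; the grip force is fixed at half the most. Time passes only in rows, so rows that repeat a pose let the fingers close. It gives the time, the measured TCP pose, the force and the opening at its end, in the units of the state.
- arm.state(): the state, without advancing time (a new reading comes with each control period).
- arm.grab_frame(name): name is "side" or "top"; returns a dict with "frame" (384x512x3 uint8, blue, green, red), "fx", "fy", "cx", "cy" (pixels), "R" (3x3) and "t" (3): a world point X has camera coordinates R X + t. Camera axes: x right, y down, z forward; pixel columns grow to the right and rows downward; lengths in m; the calibration is good to about 2 mm. A picture is of the moment at which its call begins. There is no depth.
- arm.finish_job(): hands the job in, once; it reports no verdict.
The state is a dict: "time": time; "joint_pos": joint angles; "qvel": joint speeds; "joint_efforts": joint torques, N m; "tool_pos": TCP position; "orientation": TCP orientation; "contact_force": force on the tool from outside, world axes, zero at the start; "torque": the same for the moment, N m; "finger_gap": opening from 0.0 (shut) to 1.0 (fully open).
Only numpy, scipy, OpenCV 4.12 (cv2) and the standard library are available. Lean on these libraries where they do the work, as an engineer would, in place of code of your own. Each camera call takes 0.05 s, during which the arm holds its last target.

## Working session

There is one attempt and no reset: what is moved stays moved. The work goes in short steps, Python scripts to look and compute and a tool call to move; the robot and the scene stay as the last step left them, time stands still between calls to the robot, and variables do not carry over. Pictures are saved under pics/ and viewed, and the job is handed in when it is done.

Besides the shell and the picture viewer there is one more tool, called after "Emit:" as name([rows], argument=value, ...), one row to a line, values as JSON. step_arm: Moves the arm, as the interface text tells. Its arguments: {"type":"object","properties":{"offset":{"type":"array","items":{"type":"array","items":{"type":"number"}}},"twist":{"type":"array","items":{"type":"number"}},"gripper":{"type":"array","items":{"type":"number"}}},"required":["offset","twist","gripper"]}

```bash
ls; mkdir -p pics
python3 - <<'E'
from rig import arm
import cv2,numpy as np,json
s=arm.state(); print(s)
for n in("side","top"):
    f=arm.grab_frame(n); cv2.imwrite(f"pics/{n}0.png",f["frame"]); print(n,f["fx"],f["fy"],f["cx"],f["cy"],np.array(f["R"]).tolist(),f["t"], (-np.array(f["R"]).T@np.array(f["t"])))
E
```

```text
pics
{'time': 0.0, 'joint_pos': array([ 1.03879984e+00,  3.26976367e-01, -1.93580414e-01,  1.05199078e+00,
        4.27379745e-05,  1.43661408e+00]), 'qvel': array([ 0.0006926 ,  0.0006348 , -0.0002085 ,  0.00150035, -0.00149788,
        0.00182113]), 'joint_efforts': array([ 3.29861778e-04, -4.43399870e+01,  2.62443173e+01,  1.54407072e-02,
        4.91017283e-05,  2.15221002e-05]), 'tool_pos': array([0.21275857, 0.50658332, 0.24448544]), 'orientation': array([-6.20651512e-01, -3.07904829e+00,  2.57718999e-03]), 'contact_force': array([-0.96914084,  0.55701526, -1.24472282]), 'torque': array([-0.03205118,  0.00829094, -0.02799991]), 'finger_gap': 0.9985669787912639}
side 375.1273799388753 375.1273799388753 250.86979632072135 186.90068854928037 [[0.9337585039759356, -0.3579008719824291, 0.0014220009983183833], [-0.20958257418325824, -0.5500101255731134, -0.8084330562055011], [0.2901210107030192, 0.7545832144974236, -0.588586418079277]] [-0.47352185  0.16589661  1.06381397] [ 0.16828931 -0.88096523  0.7609361 ]
top 423.77236928244497 423.77236928244497 258.47015792250204 198.8294861285166 [[-0.006960113630074826, -0.999804633330613, -0.018500053753843976], [-0.9812294374465141, 0.010393936784102374, -0.192563644456905], [0.1927183123282623, 0.01681253249117321, -0.981110080900497]] [0.02973919 0.51086159 1.39925932] [2.31816525e-01 8.98422024e-04 1.47175097e+00]
```

View pics/side0.png

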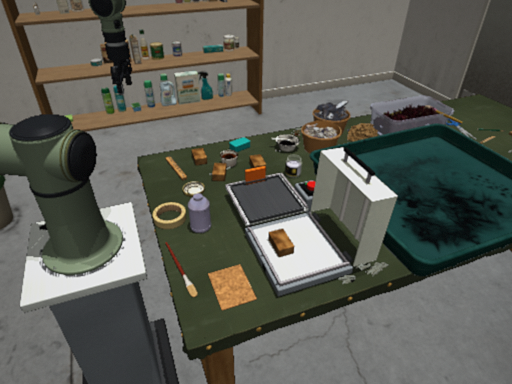

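View pics/top0.png

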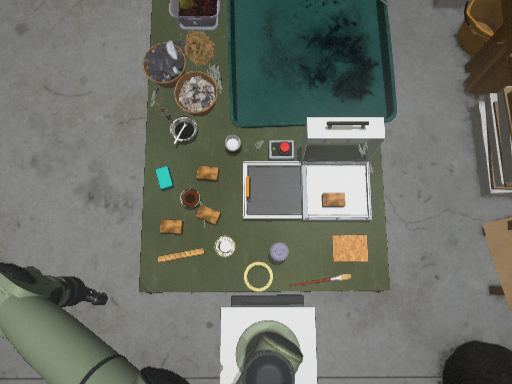

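```bash
cat > h.py <<'E'
from rig import arm
import cv2,numpy as np
from scipy.spatial.transform import Rotation as Ro
def px2w(f,uv,z):
    uv=np.atleast_2d(np.array(uv,float)); R=np.array(f["R"]);t=np.array(f["t"])
    c=-R.T@t
    d=np.c_[(uv[:,0]-f["cx"])/f["fx"],(uv[:,1]-f["cy"])/f["fy"],np.ones(len(uv))]@R
    return c+d*((z-c[2])/d[:,2])[:,None]
def w2px(f,X):
    X=np.atleast_2d(np.array(X,float)); c=X@np.array(f["R"]).T+np.array(f["t"])
    return np.c_[f["fx"]*c[:,0]/c[:,2]+f["cx"],f["fy"]*c[:,1]/c[:,2]+f["cy"]]
def crop(f,u0,v0,u1,v1,k,name):
    im=f["frame"][v0:v1,u0:u1]; im=cv2.resize(im,None,fx=k,fy=k,interpolation=cv2.INTER_CUBIC)
    for u in range((u0//10+1)*10,u1,10):
        cv2.line(im,((u-u0)*k,0),((u-u0)*k,6),(0,0,255),1)
        if u%20==0: cv2.putText(im,str(u),((u-u0)*k-10,16),0,.35,(0,255,255),1)
    for v in range((v0//10+1)*10,v1,10):
        cv2.line(im,(0,(v-v0)*k),(6,(v-v0)*k),(0,0,255),1)
        if v%20==0: cv2.putText(im,str(v),(8,(v-v0)*k+4),0,.35,(0,255,255),1)
    cv2.imwrite(f"pics/{name}.png",im)
def brown(f,u0,v0,u1,v1):
    im=f["frame"][v0:v1,u0:u1]; h=cv2.cvtColor(im,cv2.COLOR_BGR2HSV)
    return h
def pose():
    s=arm.state(); return np.array(s["tool_pos"]),Ro.from_rotvec(s["orientation"])
def go(target,yaw=None):
    """offset mm in tool axes to reach world TCP target; twist deg so tool y axis is at yaw(deg, world, mod 180)"""
    p,R=pose(); o=R.inv().apply(np.array(target)-p)*1000
    y=R.apply([0,1,0]); cur=np.degrees(np.arctan2(y[1],y[0]))
    tw=None
    if yaw is not None:
        tw=-(yaw-cur)  # tool z down
        tw=(tw+90)%180-90
    print("tcp",p.round(4),"yjaw",round(cur,1),"x",R.apply([1,0,0]).round(3),"z",R.apply([0,0,1]).round(3),"j6",arm.state()["joint_pos"][5].round(2),"| offset",o.round(1),"twist",tw)
E
python3 - <<'E'
from h import *
f=arm.grab_frame("top")
crop(f,140,130,260,270,5,"a"); crop(f,235,110,395,270,4,"b")
f=arm.grab_frame("side")
crop(f,160,130,310,270,5,"c"); crop(f,220,140,400,310,4,"d")
E
```

```text
(no output)
```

View pics/a.png

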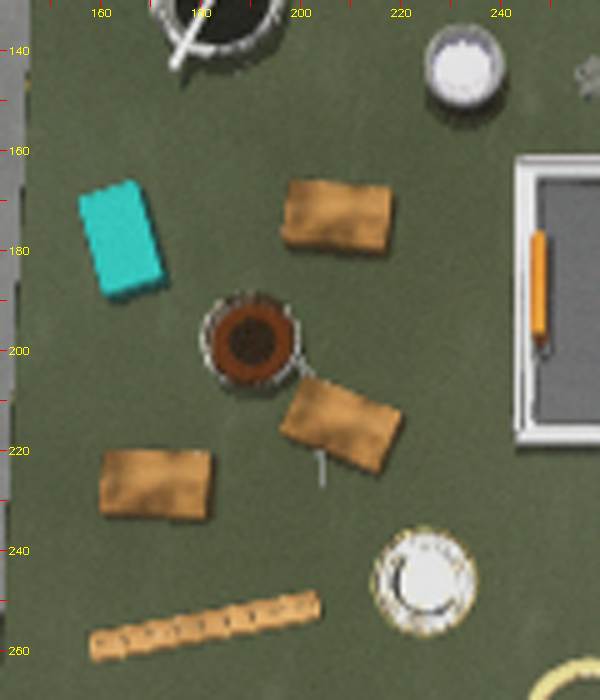

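View pics/b.png

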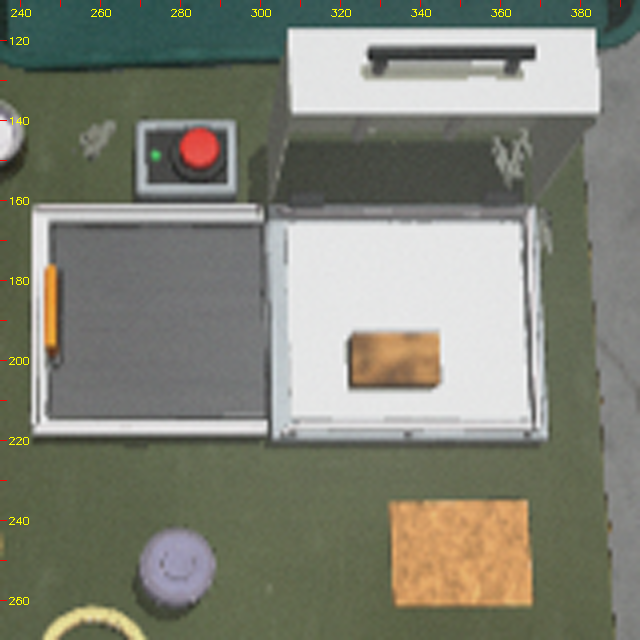

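View pics/c.png

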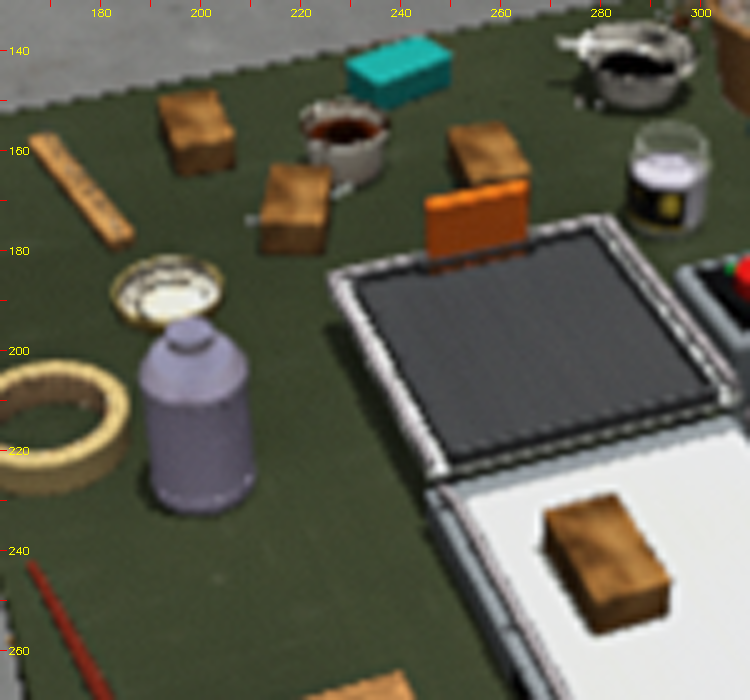

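View pics/d.png

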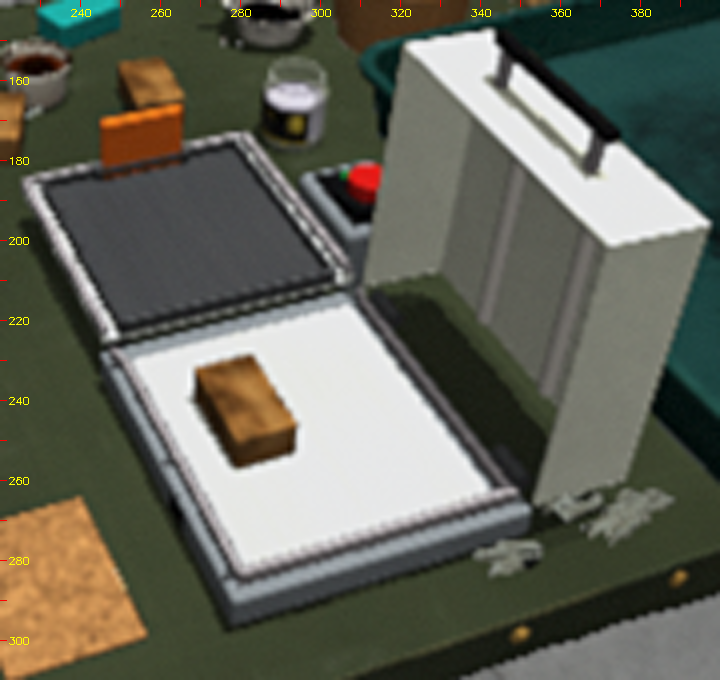

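Run:
```python
from h import *
f=arm.grab_frame("top"); g=arm.grab_frame("side")
def mask(f,u0,v0,u1,v1,z,n,th=60):
    h=cv2.cvtColor(f["frame"],cv2.COLOR_BGR2HSV)
    m=((h[...,0]>7)&(h[...,0]<22)&(h[...,1]>110)&(h[...,2]>70)).astype(np.uint8)
    mm=np.zeros_like(m); mm[v0:v1,u0:u1]=m[v0:v1,u0:u1]
    k,l,s,c=cv2.connectedComponentsWithStats(mm)
    i=1+np.argmax(s[1:,4]); pts=np.argwhere(l==i)[:,::-1]
    X=px2w(f,pts,z)[:,:2].astype(np.float32)
    r=cv2.minAreaRect(X*1000); e=X-X.mean(0); w,v=np.linalg.eigh(e.T@e)
    print(n,s[i,4],"rect",np.round(r[0],1),np.round(r[1],1),round(r[2],1),"mean",(X.mean(0)*1000).round(1),"longaxis deg",round(np.degrees(np.arctan2(v[1,1],v[0,1])),1))
for n,b in dict(B1=(193,160,224,184),B2=(194,203,224,228),B3=(155,216,186,237)).items(): mask(f,*b,0.03,n)
mask(f,318,188,350,210,0.06,"cured"); mask(f,330,232,370,265,0.004,"mat")
print("box mask corners: shelf outer TL,BL, chamber floor corners")
P=lambda uv,z:print(px2w(f,uv,z).round(4).tolist())
P([(243,162),(243,218.5),(307,166),(305,214),(365,166),(366,214)],0.03)
P([(246.5,176.5),(248.5,197),(247,187)],0.096)   # handle top
P([(247,166),(247.5,214),(301,166),(302,214)],0.042) # tray floor
P([(285,147)],0.07)
S=lambda uv,z:print("side",px2w(g,uv,z).round(4).tolist())
S([(257,152),(265,158)],0.03)
# triangulate
def tri(a,b):
    A=[]
    for ff,(u,v) in((f,a),(g,b)):
        Pm=np.diag([1,1,1.])@np.c_[ff["R"],np.array(ff["t"])]
        x=(u-ff["cx"])/ff["fx"];y=(v-ff["cy"])/ff["fy"]
        A+= [x*Pm[2]-Pm[0],y*Pm[2]-Pm[1]]
    X=np.linalg.svd(np.array(A))[2][-1];return (X[:3]/X[3]).round(4)
print("plunger",tri((285,146.5),(311.5,185)))
print("bar ends",tri((327,122.8),(345,149)),tri((368.5,122.5),(372,174)))
print("handle top ends",tri((247,176.5),(265,167)),tri((248,197),(245,171)))
```

```text
B1 277 rect [611.1 206. ] [74.8 47.5] 83.4 mean [611.2 205.7] longaxis deg 84.5
B2 289 rect [463.5 200.7] [76.2 46.9] 67.7 mean [462.7 200.9] longaxis deg 68.7
B3 291 rect [421.4 328.8] [73.5 45. ] 89.4 mean [422.  328.1] longaxis deg 87.0
cured 234 rect [ 504.2 -228.8] [71.8 37.9] 89.4 mean [ 504.9 -230.1] longaxis deg 91.3
mat 906 rect [ 344.8 -286.3] [118.6  89.1] 89.6 mean [ 344.  -286.6] longaxis deg 94.2
box mask corners: shelf outer TL,BL, chamber floor corners
[[0.6481, 0.0793, 0.03], [0.4467, 0.0793, 0.03], [0.6308, -0.1457, 0.03], [0.4602, -0.1339, 0.03], [0.6283, -0.3486, 0.03], [0.4581, -0.3426, 0.03]]
[[0.5786, 0.064, 0.096], [0.5086, 0.0575, 0.096], [0.5426, 0.0624, 0.096]]
[[0.63, 0.0647, 0.042], [0.4602, 0.0633, 0.042], [0.6277, -0.1237, 0.042], [0.4584, -0.1226, 0.042]]
[[0.6884, -0.0679, 0.07]]
side [[0.6309, 0.258, 0.03], [0.6425, 0.2072, 0.03]]
plunger [ 0.6848 -0.0668  0.081 ]
bar ends [ 0.6963 -0.1845  0.2712] [ 0.6934 -0.3067  0.2721]
handle top ends [0.5798 0.0624 0.0927] [0.5091 0.059  0.0958]
```

Run:
```python
from h import *
go([.5045,-.2295,.16],0)
go([.611,.206,.1],-6)
```

```text
tcp [0.213  0.5069 0.245 ] yjaw 67.2 x [-0.922  0.387  0.   ] z [-0.    -0.001 -1.   ] j6 1.44 | offset [-554.1 -565.9   85.3] twist 67.20782434143428
tcp [0.213  0.5069 0.245 ] yjaw 67.2 x [-0.922  0.387  0.   ] z [-0.    -0.001 -1.   ] j6 1.44 | offset [-483.5 -123.1  145. ] twist 73.20782434143428
```

Emit:
step_arm([
  [-554,-566,85],
  [-554,-566,85],
  [-554,-566,85],
  [-554,-566,85],
  [-554,-566,85],
  [-554,-566,85],
  [-554,-566,85],
  [-554,-566,85],
  [-554,-566,85],
  [-554,-566,85],
  [-554,-566,85],
  [-554,-566,85],
], twist=[67,67,67,67,67,67,67,67,67,67,67,67], gripper=[0,0,0,0,0,0,0,0,0,0,0,0])

```text
time: 1.5
tool_pos: [0.433, -0.0499, 0.1813]
orientation: [2.217, 2.224, 0.0]
contact_force: [1.6, -0.4, -0.0]
finger_gap: 1.003
```

Run:
```python
from h import *
go([.5045,-.2295,.16],0)
```

```text
tcp [ 0.433  -0.0499  0.1813] yjaw 0.2 x [-0.003  1.    -0.   ] z [ 0.001 -0.    -1.   ] j6 1.28 | offset [-179.8   71.    21.5] twist 0.17569728819087516
```

Emit:
step_arm([
  [-180,71,22],
  [-180,71,22],
  [-180,71,22],
  [-180,71,22],
  [-180,71,60],
  [-180,71,100],
  [-180,71,120],
  [-180,71,131],
  [-180,71,131],
], twist=[0,0,0,0,0,0,0,0,0], gripper=[0,0,0,0,0,0,0,0,0])

```text
time: 2.4
tool_pos: [0.5037, -0.2292, 0.0492]
orientation: [-2.217, -2.224, 0.001]
contact_force: [0.9, 0.4, 0.5]
finger_gap: 1.004
```

Run:
```python
from h import *
f=arm.grab_frame("side"); crop(f,220,140,400,310,4,"e")
go([.5045,-.2295,.05],0)
```

```text
tcp [ 0.5047 -0.2296  0.0505] yjaw 0.2 x [-0.003  1.    -0.   ] z [ 0. -0. -1.] j6 1.01 | offset [ 0.1 -0.2  0.5] twist 0.1870406792748298
```

View pics/e.png

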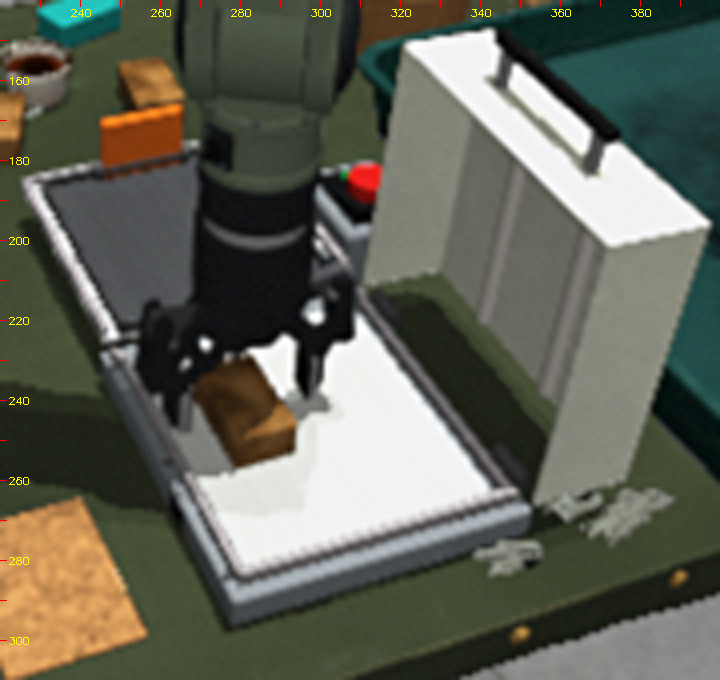

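Emit:
step_arm([
  [0,0,0],
  [0,0,0],
  [0,0,0],
  [0,0,0],
  [0,0,0],
  [0,0,-20],
  [0,0,-50],
  [0,0,-90],
  [-28,-80,-90],
  [-57,-160,-90],
  [-57,-160,-90],
  [-57,-160,-90],
], twist=[0,0,0,0,0,0,0,0,0,0,0,0], gripper=[1,1,1,1,1,1,1,1,1,1,1,1])

```text
time: 3.65
tool_pos: [0.3413, -0.2871, 0.1407]
orientation: [-2.22, -2.221, 0.002]
contact_force: [0.6, -0.2, -1.8]
finger_gap: 0.512
```

Run:
```python
from h import *
f=arm.grab_frame("side"); crop(f,180,140,360,310,4,"f")
go([.345,-.287,.0255],0); print(arm.state()["finger_gap"])
```

```text
tcp [ 0.3402 -0.2876  0.1407] yjaw -0.1 x [ 0.001  1.    -0.001] z [-0.003 -0.001 -1.   ] j6 0.71 | offset [  0.7   5.1 115.1] twist -0.05019784481486056
0.5088564277728574
```

View pics/f.png

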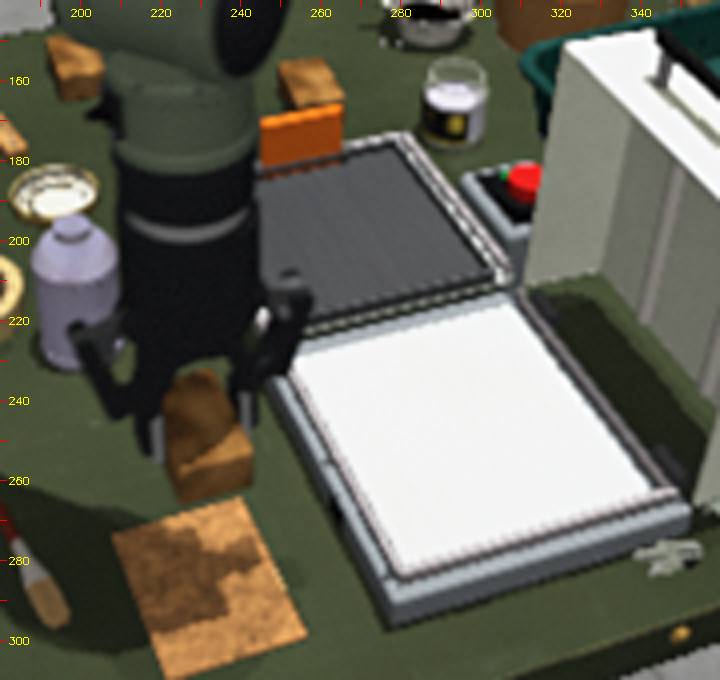

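Emit:
step_arm([
  [0,5,40],
  [0,5,80],
  [0,5,100],
  [0,5,110],
  [0,5,115],
  [0,5,116],
  [0,5,116],
  [0,5,116],
  [0,5,116],
  [0,5,90],
  [0,5,50],
  [0,5,0],
], twist=[0,0,0,0,0,0,0,0,0,0,0,0], gripper=[1,1,1,1,1,1,0.2,0.2,0.2,0.2,0.1,0])

```text
time: 4.9
tool_pos: [0.3444, -0.2866, 0.141]
orientation: [-2.219, -2.217, 0.003]
contact_force: [1.1, -1.1, -1.3]
finger_gap: 0.999
```

Run:
```python
from h import *
f=arm.grab_frame("side"); crop(f,180,130,360,310,3,"g")
f=arm.grab_frame("top"); crop(f,140,150,260,270,5,"g2")
go([.422,.328,.15],-3)
```

```text
tcp [ 0.3482 -0.2909  0.1465] yjaw -0.0 x [ 0.001  1.    -0.009] z [ 0.004 -0.009 -1.   ] j6 0.71 | offset [618.9  73.5  -8.5] twist 2.9682288053913197
```

View pics/g.png

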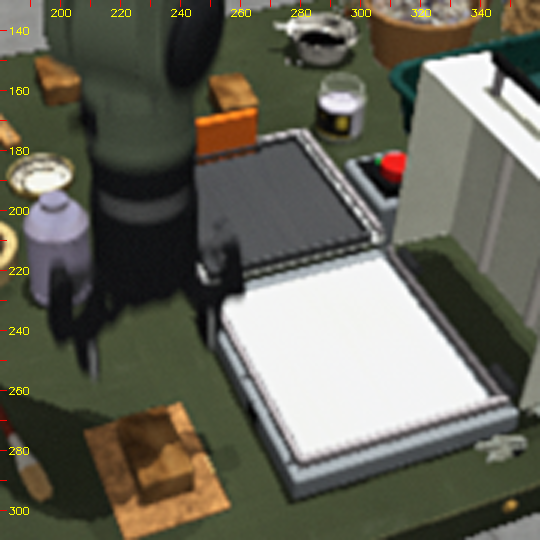

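View pics/g2.png

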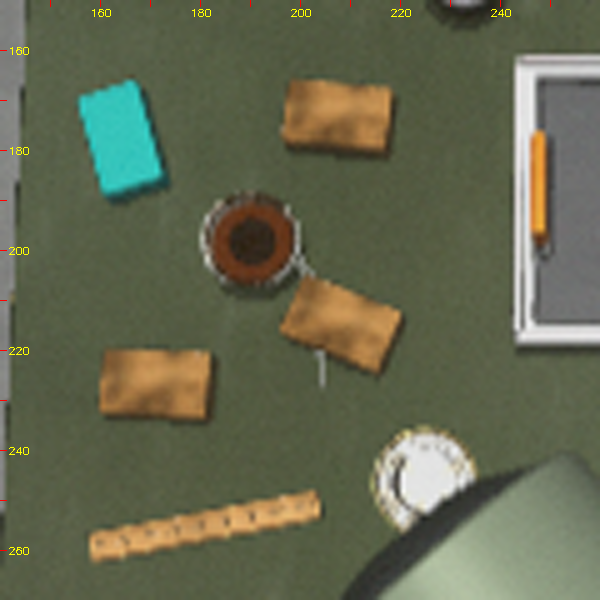

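Emit:
step_arm([
  [60,7,-30],
  [619,74,-30],
  [619,74,-30],
  [619,74,-30],
  [619,74,-30],
  [619,74,-30],
  [619,74,-30],
  [619,74,-30],
  [619,74,-30],
  [619,74,-30],
  [619,74,-30],
  [619,74,-30],
], twist=[0,2,2,2,2,2,2,2,2,2,2,2], gripper=[0,0,0,0,0,0,0,0,0,0,0,0])

```text
time: 6.2
tool_pos: [0.4189, 0.3026, 0.1712]
orientation: [2.253, 2.176, -0.004]
contact_force: [0.3, -1.2, -0.6]
finger_gap: 1.004
```

Run:
```python
from h import *
go([.422,.3285,.020],-2)
```

```text
tcp [0.4189 0.3026 0.1712] yjaw -2.0 x [ 0.035  0.999 -0.009] z [ 0.005 -0.009 -1.   ] j6 2.09 | offset [ 27.2   1.4 151. ] twist 0.00025905632598721695
```

Emit:
step_arm([
  [27,1,40],
  [27,1,90],
  [27,1,125],
  [27,1,145],
  [27,1,151],
  [27,1,151],
  [27,1,151],
  [27,1,151],
  [27,1,151],
  [27,1,151],
  [27,1,110],
  [27,1,60],
], twist=[0,0,0,0,0,0,0,0,0,0,0,0], gripper=[0,0,0,0,0,1,1,1,1,1,1,1])

```text
time: 7.4
tool_pos: [0.4194, 0.3279, 0.1106]
orientation: [2.254, 2.176, -0.011]
contact_force: [0.6, 0.1, -0.8]
finger_gap: 0.515
```

Run:
```python
from h import *
print(arm.state()["finger_gap"])
f=arm.grab_frame("side"); crop(f,160,80,310,230,4,"i")
# tray center
ty=np.array([.011,1,0])
ty/=np.linalg.norm(ty); tx=np.array([ty[1],-ty[0],0])
c=np.array([.5435,.0605,0])-.09*ty
for dx,dy in((40,-48),(-40,-48),(40,30),(-40,30)): print(dx,dy,(c+dx/1e3*tx+dy/1e3*ty).round(4))
t=c-.04*tx-.048*ty; t[2]=.15
go(t,89.4)
```

```text
0.5150554436335298
40 -48 [ 0.582  -0.0779  0.    ]
-40 -48 [ 0.502  -0.0771  0.    ]
40 30 [5.828e-01 1.000e-04 0.000e+00]
-40 30 [0.5028 0.0009 0.    ]
tcp [0.4241 0.331  0.1198] yjaw -2.0 x [ 0.035  0.999 -0.004] z [ 0.012 -0.004 -1.   ] j6 2.14 | offset [-405.2   92.4  -27.5] twist 88.61065872319648
```

View pics/i.png

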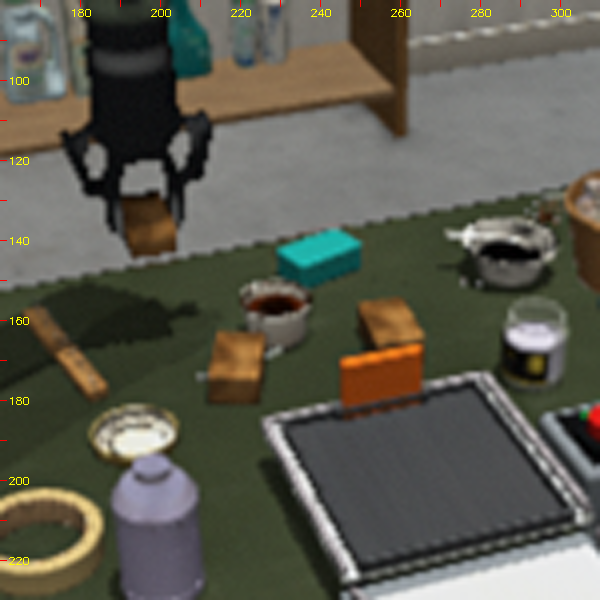

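Emit:
step_arm([
  [-20,5,-28],
  [-70,16,-28],
  [-120,27,-28],
  [-170,38,-28],
  [-220,50,-28],
  [-270,61,-28],
  [-320,72,-28],
  [-370,84,-28],
  [-405,92,-28],
  [-405,92,-28],
  [-405,92,-28],
  [-405,92,-28],
], twist=[-8.5,-17,-25,-34,-42,-51,-59,-68,-76,-85,-91.4,-91.4], gripper=[1,1,1,1,1,1,1,1,1,1,1,1])

```text
time: 8.65
tool_pos: [0.502, -0.0788, 0.1509]
orientation: [0.013, 3.128, -0.007]
contact_force: [0.0, -0.5, -1.5]
finger_gap: 0.511
```

Run:
```python
from h import *
print(arm.state()["finger_gap"])
f=arm.grab_frame("side"); crop(f,200,110,340,230,5,"j")
go([.502,-.077,.0635],89.4)
```

```text
0.5114228613863977
tcp [ 0.5017 -0.078   0.1508] yjaw 89.7 x [-1.     0.005 -0.013] z [ 0.013 -0.004 -1.   ] j6 -0.29 | offset [ 0.9  1.4 87.3] twist 0.28523556847834186
```

View pics/j.png

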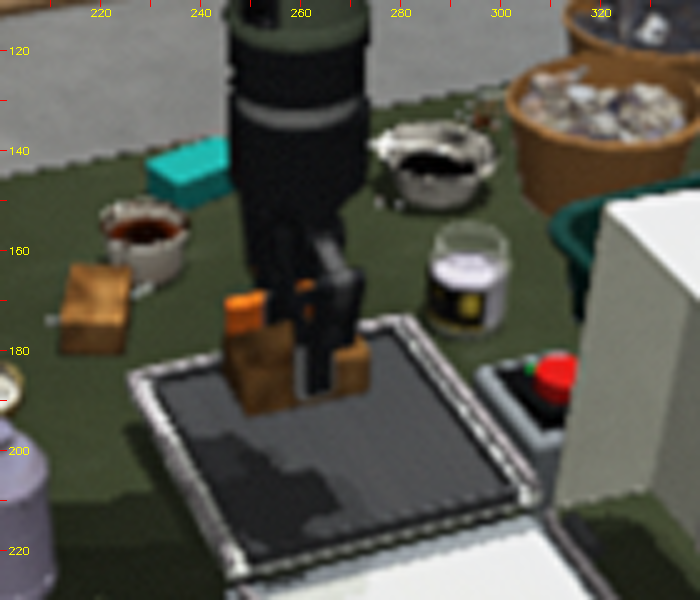

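Emit:
step_arm([
  [0,1,40],
  [0,1,65],
  [0,1,80],
  [0,1,86],
  [0,1,88],
  [0,1,88],
  [0,1,88],
  [0,1,88],
  [0,1,88],
  [0,1,70],
  [0,1,30],
  [0,1,-20],
], twist=[0,0,0,0,0,0,0,0,0,0,0,0], gripper=[1,1,1,1,1,1,0.3,0.3,0.3,0.3,0.2,0])

```text
time: 9.9
tool_pos: [0.4999, -0.0764, 0.1705]
orientation: [0.009, 3.132, -0.005]
contact_force: [1.9, -0.3, 0.1]
finger_gap: 0.944
```

Run:
```python
from h import *
f=arm.grab_frame("side"); crop(f,160,130,310,230,5,"k")
f=arm.grab_frame("top"); crop(f,140,130,260,270,4,"k2")
go([.463,.2005,.15],-22)
```

```text
tcp [ 0.5056 -0.0781  0.1771] yjaw 89.7 x [-1.     0.005 -0.024] z [ 0.024 -0.008 -1.   ] j6 -0.29 | offset [ 44.7 278.5  24. ] twist -68.32344381683856
```

View pics/k.png

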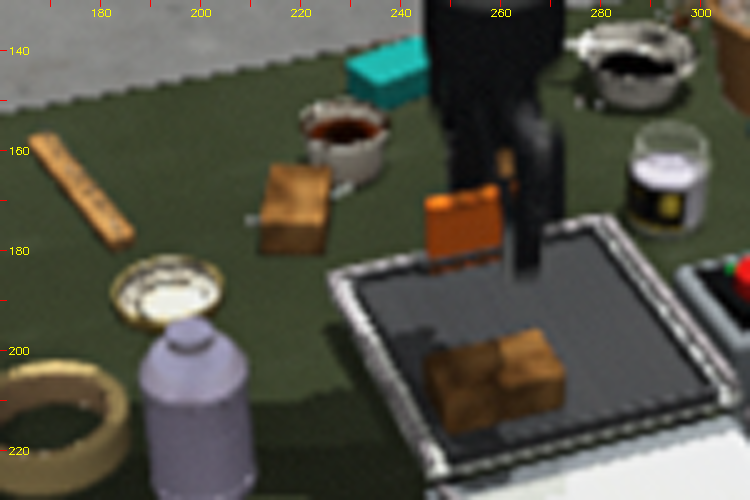

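View pics/k2.png

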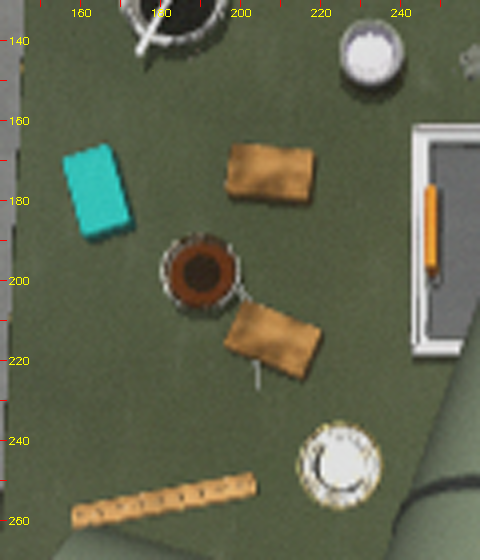

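Emit:
step_arm([
  [7,45,0],
  [15,93,10],
  [22,140,24],
  [30,190,24],
  [38,240,24],
  [45,278,24],
  [45,278,24],
  [45,278,24],
  [45,278,24],
  [45,278,24],
], twist=[-8,-16,-24,-32,-40,-48,-56,-64,-68.3,-68.3], gripper=[0,0,0,0,0,0,0,0,0,0])

```text
time: 11.0
tool_pos: [0.4625, 0.2002, 0.1496]
orientation: [-1.748, 2.592, -0.03]
contact_force: [-0.2, -0.2, 0.1]
finger_gap: 1.002
```

Run:
```python
from h import *
go([.463,.2007,.020],-22)
```

```text
tcp [0.4625 0.2002 0.1496] yjaw 158.0 x [-0.375 -0.927 -0.002] z [ 0.023 -0.008 -1.   ] j6 -0.92 | offset [ -0.5   2.9 129.6] twist -0.011200581843240798
```

Emit:
step_arm([
  [-1,3,40],
  [-1,3,80],
  [-1,3,110],
  [-1,3,124],
  [-1,3,130],
  [-1,3,130],
  [-1,3,130],
  [-1,3,130],
  [-1,3,130],
  [-1,3,130],
  [-1,3,80],
  [-1,3,30],
], twist=[0,0,0,0,0,0,0,0,0,0,0,0], gripper=[0,0,0,0,0,1,1,1,1,1,1,1])

```text
time: 12.2
tool_pos: [0.4592, 0.2015, 0.1196]
orientation: [-1.75, 2.596, -0.028]
contact_force: [0.8, -0.3, -0.9]
finger_gap: 0.509
```

Run:
```python
from h import *
print(arm.state()["finger_gap"])
f=arm.grab_frame("side"); crop(f,160,80,310,230,4,"l")
go([.582,-.078,.15],89.4)
```

```text
0.5088265570114362
tcp [0.464  0.2032 0.1282] yjaw 158.0 x [-0.374 -0.927 -0.007] z [ 0.032 -0.005 -0.999] j6 -0.91 | offset [ 216.4 -215.3  -16.5] twist 68.59484098352729
```

View pics/l.png

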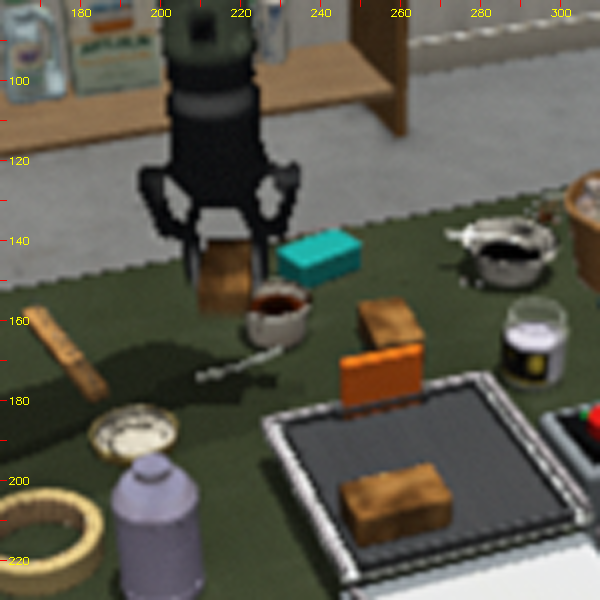

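Emit:
step_arm([
  [20,-20,-17],
  [55,-55,-17],
  [90,-90,-17],
  [125,-125,-17],
  [160,-160,-17],
  [195,-195,-17],
  [216,-215,-17],
  [216,-215,-17],
  [216,-215,-17],
  [216,-215,0],
  [216,-215,40],
], twist=[8.5,17,25,34,42,51,59,68,68.6,68.6,68.6], gripper=[1,1,1,1,1,1,1,1,1,1,1])

```text
time: 13.35
tool_pos: [0.5866, -0.0779, 0.0966]
orientation: [0.01, 3.102, -0.011]
contact_force: [0.8, -0.2, -0.9]
finger_gap: 0.515
```

Run:
```python
from h import *
print(arm.state()["finger_gap"])
go([.582,-.078,.0632],89.4)
```

```text
0.5148358363814527
tcp [ 0.5866 -0.0779  0.0966] yjaw 89.6 x [-0.999  0.006 -0.04 ] z [ 0.04  -0.007 -0.999] j6 -0.25 | offset [ 5.9  0.1 33.2] twist 0.21250148773447108
```

Emit:
step_arm([
  [6,0,20],
  [6,0,30],
  [6,0,32],
  [6,0,33],
  [6,0,33],
  [6,0,33],
], twist=[0,0,0,0,0,0], gripper=[1,1,1,1,1,1])

```text
time: 13.95
tool_pos: [0.5827, -0.078, 0.0644]
orientation: [0.009, 3.1, -0.011]
contact_force: [-0.5, 1.2, 2.4]
finger_gap: 0.52
```

Run:
```python
from h import *
go([.582,-.078,.0632],89.4)
f=arm.grab_frame("side"); crop(f,220,140,330,230,6,"m")
go([.582,-.078,.0632],89.4)
```

```text
tcp [ 0.5827 -0.078   0.0644] yjaw 89.7 x [-0.999  0.006 -0.041] z [ 0.041 -0.007 -0.999] j6 -0.25 | offset [ 0.7 -0.   1.2] twist 0.256251820701209
tcp [ 0.5827 -0.078   0.0644] yjaw 89.6 x [-0.999  0.006 -0.041] z [ 0.041 -0.007 -0.999] j6 -0.25 | offset [0.7 0.  1.1] twist 0.24183380199163196
```

View pics/m.png

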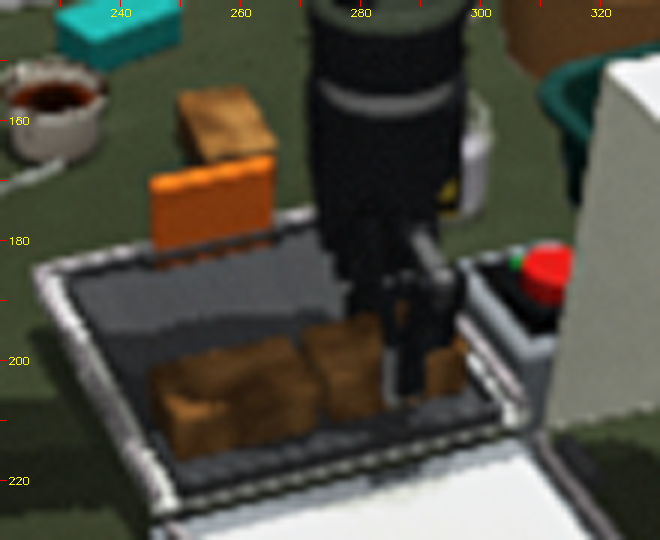

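Emit:
step_arm([
  [0,0,1],
  [0,0,1],
  [0,0,1],
  [0,0,1],
  [0,0,1],
  [0,0,-15],
  [0,0,-50],
  [0,0,-90],
  [0,0,-90],
  [0,0,-90],
  [0,0,-90],
], twist=[0,0,0,0,0,0,0,0,0,0,0], gripper=[1,0.3,0.3,0.3,0.3,0.3,0.2,0,0,0,0])

```text
time: 15.1
tool_pos: [0.5783, -0.0772, 0.1533]
orientation: [0.009, 3.102, -0.01]
contact_force: [0.1, -1.1, 0.1]
finger_gap: 1.003
```

Run:
```python
from h import *
go([.611,.206,.15],-6)
f=arm.grab_frame("side"); crop(f,160,130,310,230,5,"n")
f=arm.grab_frame("top"); crop(f,140,130,260,270,4,"n2")
go([.611,.206,.15],-6)
```

```text
tcp [ 0.5783 -0.0772  0.1533] yjaw 89.6 x [-0.999  0.006 -0.04 ] z [ 0.04  -0.007 -0.999] j6 -0.25 | offset [-30.9 283.4   2.7] twist -84.355912844784
tcp [ 0.578  -0.0771  0.1528] yjaw 89.6 x [-0.999  0.006 -0.039] z [ 0.039 -0.007 -0.999] j6 -0.25 | offset [-31.2 283.3   2.2] twist -84.35552007313697
```

View pics/n.png

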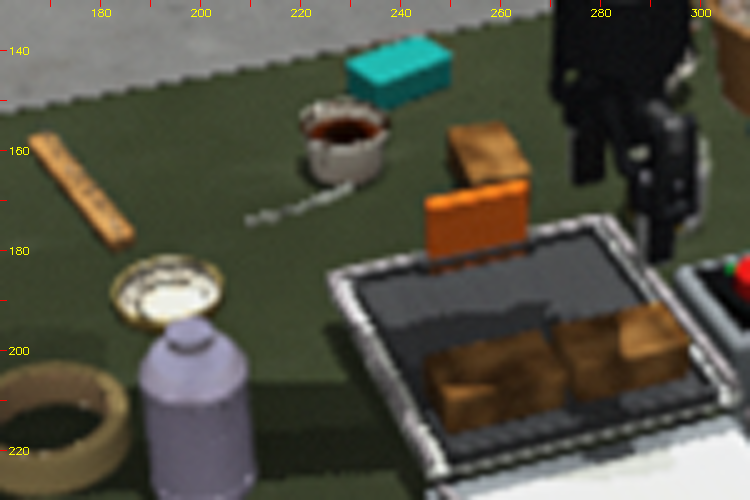

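View pics/n2.png

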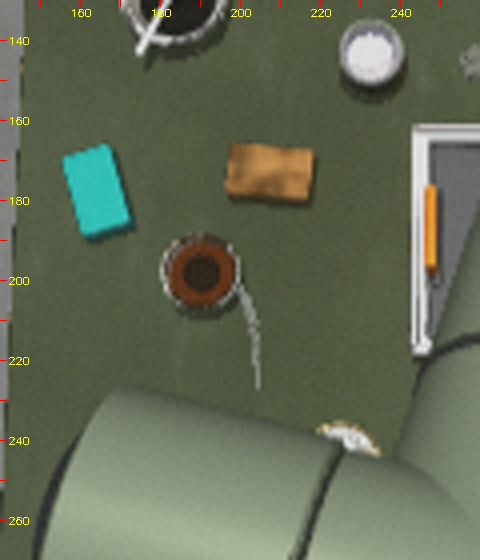

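Emit:
step_arm([
  [-5,40,2],
  [-10,85,2],
  [-15,130,2],
  [-20,175,2],
  [-25,220,2],
  [-30,260,2],
  [-31,283,2],
  [-31,283,2],
  [-31,283,2],
  [-31,283,2],
  [-31,283,2],
  [-31,283,2],
], twist=[-8.5,-17,-25,-34,-42,-51,-59,-68,-76,-84.4,-84.4,-84.4], gripper=[0,0,0,0,0,0,0,0,0,0,0,0])

```text
time: 16.4
tool_pos: [0.6103, 0.2055, 0.1492]
orientation: [-2.084, 2.32, -0.047]
contact_force: [0.1, -0.4, -0.4]
finger_gap: 0.994
```

Run:
```python
from h import *
go([.611,.2058,.020],-6)
```

```text
tcp [0.6103 0.2055 0.1492] yjaw 173.9 x [-0.107 -0.994  0.003] z [ 0.037 -0.007 -0.999] j6 -1.25 | offset [ -0.7   4.2 129.2] twist -0.12169045620731822
```

Emit:
step_arm([
  [-1,4,40],
  [-1,4,80],
  [-1,4,110],
  [-1,4,124],
  [-1,4,129],
  [-1,4,129],
  [-1,4,129],
  [-1,4,129],
  [-1,4,129],
  [-1,4,129],
  [-1,4,90],
  [-1,4,60],
], twist=[0,0,0,0,0,0,0,0,0,0,0,0], gripper=[0,0,0,0,0,1,1,1,1,1,1,1])

```text
time: 17.6
tool_pos: [0.6083, 0.2065, 0.0904]
orientation: [-2.084, 2.32, -0.046]
contact_force: [-0.0, -0.2, -1.2]
finger_gap: 0.513
```

Emit:
step_arm([
  [0,0,-30],
  [0,0,-50],
  [0,0,-50],
], twist=[0,0,0], gripper=[1,1,1])

```text
time: 17.9
tool_pos: [0.6089, 0.2075, 0.1446]
orientation: [-2.08, 2.315, -0.052]
contact_force: [0.4, 0.1, -1.3]
finger_gap: 0.518
```

Run:
```python
from h import *
print(arm.state()["finger_gap"])
f=arm.grab_frame("side"); crop(f,160,60,330,230,4,"o")
go([.545,0.0,.165],89.4)
```

```text
0.5175725728225075
tcp [0.6077 0.2072 0.1423] yjaw 173.9 x [-0.107 -0.994  0.002] z [ 0.041 -0.006 -0.999] j6 -1.24 | offset [212.7  39.2 -24. ] twist 84.46768577166685
```

View pics/o.png

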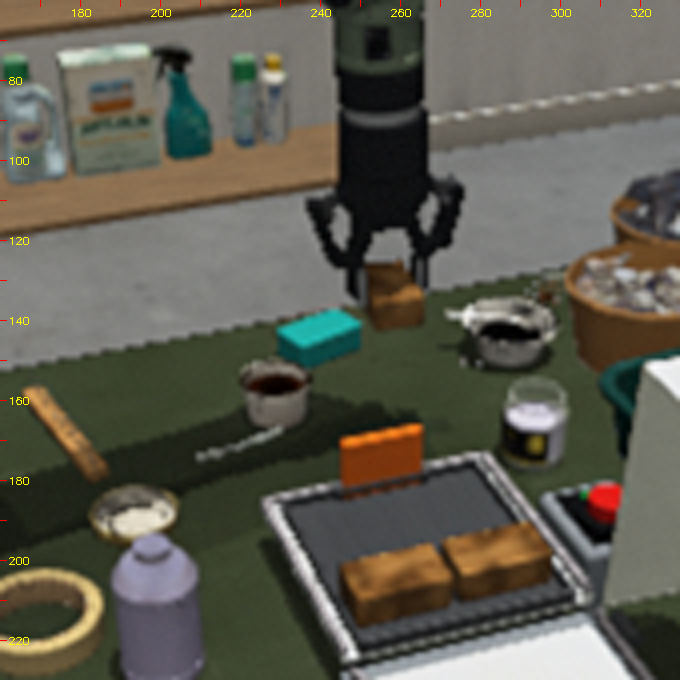

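Emit:
step_arm([
  [10,4,-26],
  [45,17,-26],
  [80,30,-26],
  [115,43,-26],
  [150,56,-26],
  [185,70,-26],
  [217,82,-26],
  [217,82,-26],
  [217,82,-26],
  [217,82,-26],
  [217,82,-26],
  [217,82,-26],
], twist=[8.5,17,25,34,42,51,59,68,76,84.5,84.5,84.5], gripper=[1,1,1,1,1,1,1,1,1,1,1,1])

```text
time: 19.15
tool_pos: [0.5012, 0.0004, 0.1641]
orientation: [0.013, 3.103, -0.009]
contact_force: [0.0, -0.3, -1.2]
finger_gap: 0.515
```

Run:
```python
from h import *
print(arm.state()["finger_gap"])
go([.503,0.0,.064],89.4)
```

```text
0.5151636644086245
tcp [5.012e-01 4.000e-04 1.641e-01] yjaw 89.5 x [-0.999  0.008 -0.039] z [ 0.039 -0.006 -0.999] j6 -0.14 | offset [2.100e+00 1.000e-01 1.001e+02] twist 0.13127036368790357
```

Emit:
step_arm([
  [2,0,40],
  [2,0,75],
  [2,0,92],
  [2,0,98],
  [2,0,100],
  [2,0,101],
  [2,0,101],
], twist=[0,0,0,0,0,0,0], gripper=[1,1,1,1,1,1,1])

```text
time: 19.85
tool_pos: [0.5018, 0.0003, 0.0643]
orientation: [0.009, 3.105, -0.009]
contact_force: [-6.6, 1.1, 13.3]
finger_gap: 0.514
```

Emit:
step_arm([
  [0,0,0],
  [0,0,0],
  [0,0,0],
  [0,0,0],
  [0,0,-15],
  [0,0,-50],
  [0,0,-90],
  [0,0,-90],
  [0,0,-90],
], twist=[0,0,0,0,0,0,0,0,0], gripper=[0.3,0.3,0.3,0.3,0.3,0.3,0.3,0.3,0.3])

```text
time: 20.75
tool_pos: [0.4994, 0.0007, 0.155]
orientation: [0.009, 3.103, -0.009]
contact_force: [-0.2, -0.2, -0.7]
finger_gap: 0.7
```

Run:
```python
from h import *
f=arm.grab_frame("side"); crop(f,210,140,350,280,5,"p")
f=arm.grab_frame("top"); crop(f,235,110,395,270,4,"p2")
go([.5435,.0605,.15],89.4)
```

```text
tcp [0.4977 0.0009 0.1532] yjaw 89.7 x [-0.999  0.006 -0.035] z [ 0.035 -0.005 -0.999] j6 -0.14 | offset [-45.3  59.9   4.4] twist 0.27079796485411123
```

View pics/p.png

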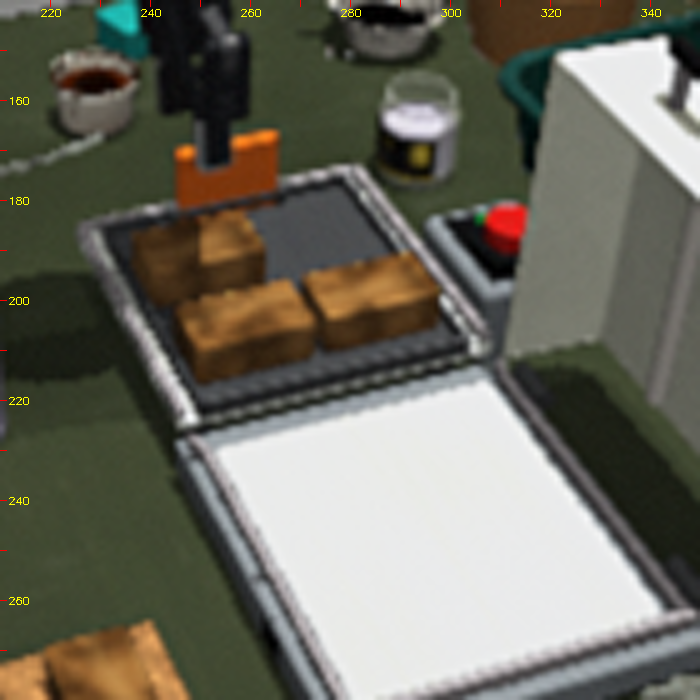

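View pics/p2.png

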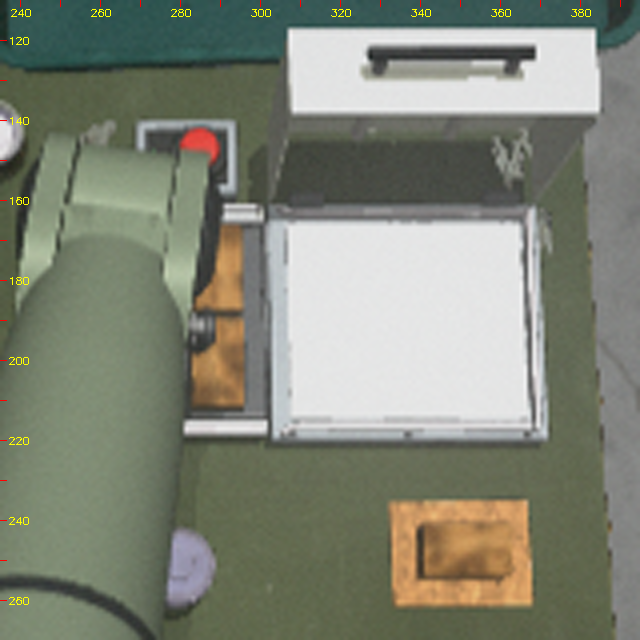

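Emit:
step_arm([
  [-22,30,4],
  [-45,60,4],
  [-45,60,4],
  [-45,60,4],
  [-45,60,4],
], twist=[0,0,0,0,0], gripper=[0.6,0.6,0.6,0.6,0.6])

```text
time: 21.35
tool_pos: [0.5417, 0.0602, 0.1492]
orientation: [0.009, 3.11, -0.009]
contact_force: [-0.0, -0.3, -0.2]
finger_gap: 0.398
```

Run:
```python
from h import *
f=arm.grab_frame("side"); crop(f,220,120,300,220,6,"q")
go([.5435,.0605,.080],89.4)
```

```text
tcp [0.5419 0.06   0.1495] yjaw 89.6 x [-0.999  0.006 -0.033] z [ 0.033 -0.006 -0.999] j6 -0.02 | offset [ 0.7  0.9 69.5] twist 0.2234224905383826
```

View pics/q.png

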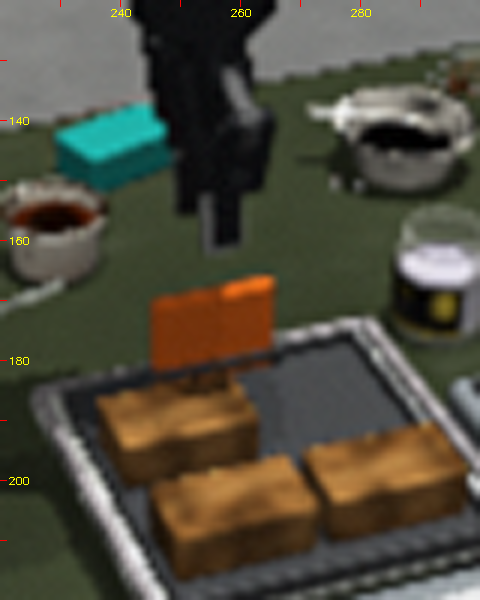

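Descend astride the handle, then close.

Emit:
step_arm([
  [1,1,30],
  [1,1,55],
  [1,1,66],
  [1,1,69],
  [1,1,69],
], twist=[0,0,0,0,0], gripper=[0.6,0.6,0.6,0.6,0.6])

```text
time: 21.9
tool_pos: [0.5431, 0.0602, 0.0807]
orientation: [0.011, 3.109, -0.009]
contact_force: [-0.6, -0.0, 1.2]
finger_gap: 0.401
```

Run:
```python
from h import *
f=arm.grab_frame("side"); crop(f,220,120,300,220,6,"r")
print(arm.state()["contact_force"])
go([.5435,.0605,.080],89.4)
```

```text
[-0.36128229  0.31697143 -1.16442008]
tcp [0.5437 0.0603 0.0813] yjaw 89.6 x [-0.999  0.007 -0.034] z [ 0.033 -0.006 -0.999] j6 -0.01 | offset [0.2 0.2 1.3] twist 0.19904336275347134
```

View pics/r.png

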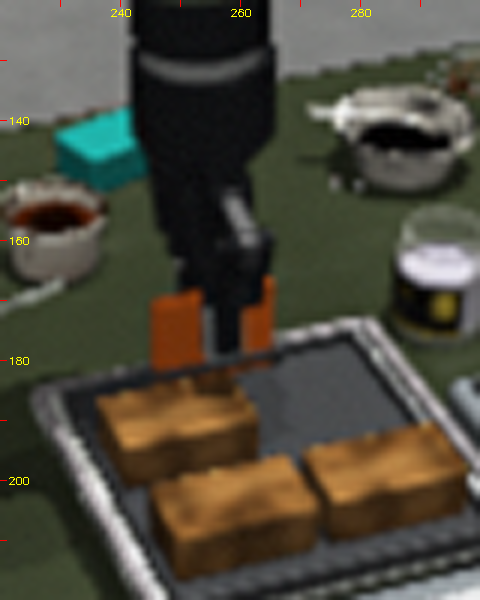

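Emit:
step_arm([
  [0,0,1],
  [0,0,1],
  [0,0,1],
  [0,0,1],
  [0,0,1],
], twist=[0,0,0,0,0], gripper=[1,1,1,1,1])

```text
time: 22.45
tool_pos: [0.5447, 0.0609, 0.0816]
orientation: [0.011, 3.106, -0.007]
contact_force: [-0.7, 2.4, 6.2]
finger_gap: 0.101
```

Emit:
step_arm([
  [0,-10,0],
  [0,-20,0],
  [0,-30,0],
  [0,-40,0],
  [0,-50,0],
  [0,-60,0],
  [0,-60,0],
], twist=[0,0,0,0,0,0,0], gripper=[1,1,1,1,1,1,1])

```text
time: 23.15
tool_pos: [0.5441, -0.0016, 0.0816]
orientation: [0.015, 3.106, -0.011]
contact_force: [0.4, -1.2, -3.4]
finger_gap: 0.106
```

Run:
```python
from h import *
f=arm.grab_frame("side"); crop(f,220,140,340,260,5,"s")
f=arm.grab_frame("top"); crop(f,235,110,395,270,4,"s2")
s=arm.state();print(s["contact_force"],s["torque"],s["finger_gap"])
go([.5415,-.155,.080],89.4)
```

```text
[ 0.41985929 -1.27199341 -4.59911737] [ 0.00226915  0.06484061 -0.00974532] 0.10113480072231638
tcp [ 5.441e-01 -4.000e-04  8.160e-02] yjaw 89.5 x [-0.999  0.008 -0.035] z [ 0.035 -0.006 -0.999] j6 -0.13 | offset [   1.3 -154.6    2.5] twist 0.10828158515349173
```

View pics/s.png

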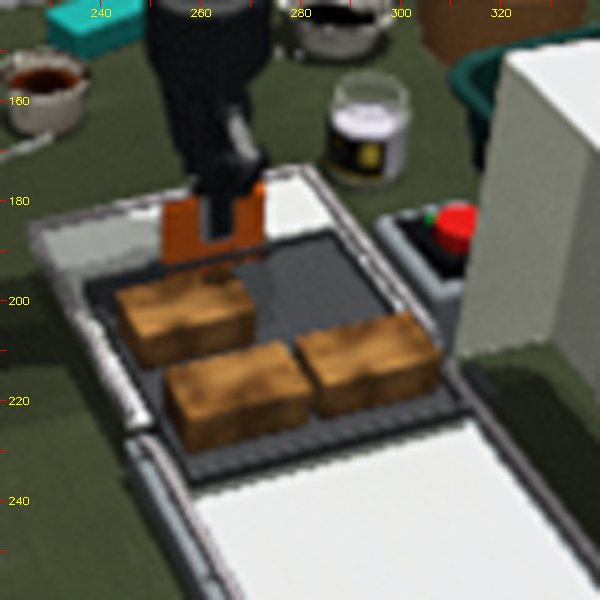

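View pics/s2.png

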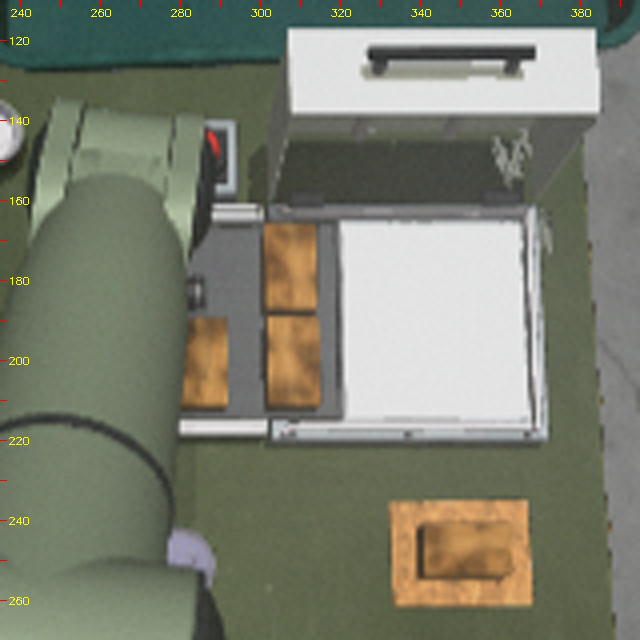

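Emit:
step_arm([
  [0,-12,0.5],
  [0,-24,0.5],
  [0,-36,1],
  [0,-48,1],
  [0,-60,1],
  [1,-72,1],
  [1,-84,1],
  [1,-96,1],
  [1,-96,1],
], twist=[0,0,0,0,0,0,0,0,0], gripper=[1,1,1,1,1,1,1,1,1])

```text
time: 24.15
tool_pos: [0.5428, -0.0978, 0.0816]
orientation: [0.015, 3.105, -0.011]
contact_force: [1.0, -1.5, 1.0]
finger_gap: 0.104
```

Run:
```python
from h import *
f=arm.grab_frame("side"); crop(f,220,150,360,290,5,"t")
s=arm.state();print(s["contact_force"],s["torque"],s["finger_gap"])
go([.5415,-.155,.080],89.4)
```

```text
[ 0.41418023 -2.22805591  1.97342837] [-0.006203    0.08956088  0.03668184] 0.10653045272289098
tcp [ 0.5427 -0.0978  0.0816] yjaw 89.4 x [-0.999  0.01  -0.036] z [ 0.036 -0.008 -0.999] j6 -0.3 | offset [  0.8 -57.2   2. ] twist 0.0332531041792663
```

View pics/t.png

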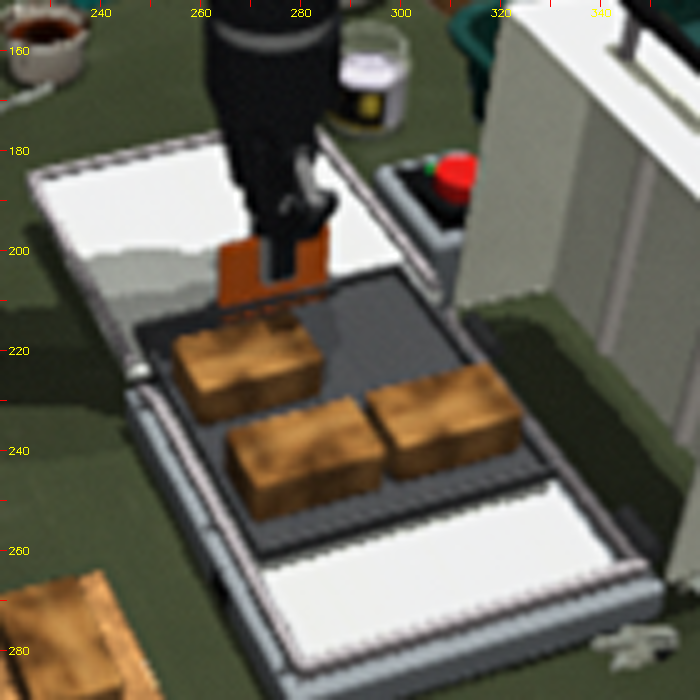

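Emit:
step_arm([
  [0,-10,0],
  [0,-20,0],
  [0,-30,0],
  [0,-38,0.5],
  [0,-42,2],
  [0,-46,4],
  [0,-50,6],
  [0,-53,7.5],
  [0,-56,8],
  [0,-57,8],
  [0,-57,8],
], twist=[0,0,0,0,0,0,0,0,0,0,0], gripper=[1,1,1,1,1,1,1,1,1,1,1])

```text
time: 25.3
tool_pos: [0.5425, -0.1549, 0.0741]
orientation: [0.015, 3.105, -0.013]
contact_force: [0.0, -0.3, -5.7]
finger_gap: 0.107
```

Run:
```python
from h import *
f=arm.grab_frame("side"); crop(f,220,150,360,290,5,"u")
f=arm.grab_frame("top"); crop(f,235,140,395,230,5,"u2")
s=arm.state();print(s["contact_force"],s["torque"],s["finger_gap"])
go([.5415,-.155,.072],89.4)
```

```text
[-0.44272667 -0.26902488 -6.74139472] [0.61650947 0.02714099 0.04024725] 0.10650019425747304
tcp [ 0.5425 -0.1548  0.0741] yjaw 89.4 x [-0.999  0.009 -0.036] z [ 0.036 -0.008 -0.999] j6 -0.4 | offset [ 1.1 -0.2  2.1] twist 0.044777926715681815
```

View pics/u.png

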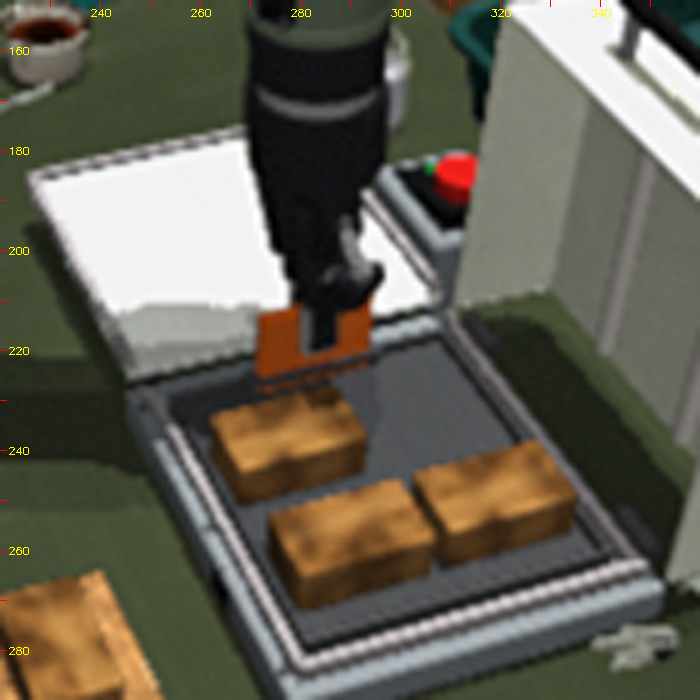

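View pics/u2.png

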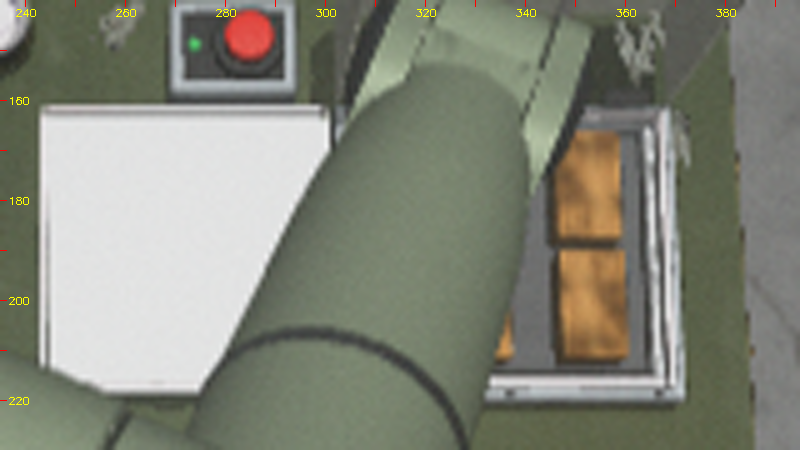

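Emit:
step_arm([
  [0,0,0.5],
  [0,0,1],
  [0,0,1],
  [0,0,1],
], twist=[0,0,0,0], gripper=[1,1,1,1])

```text
time: 25.8
tool_pos: [0.5426, -0.1547, 0.0736]
orientation: [0.014, 3.105, -0.013]
contact_force: [-2.5, 1.3, 0.6]
finger_gap: 0.107
```

Emit:
step_arm([
  [0,0,0],
  [0,0,0],
  [0,0,0],
  [0,0,0],
  [0,0,-15],
  [0,0,-50],
  [0,0,-100],
  [0,0,-150],
  [40,100,-150],
  [60,150,-150],
  [60,150,-150],
  [60,150,-150],
], twist=[0,0,0,0,0,0,0,0,0,0,0,0], gripper=[0.6,0.6,0.6,0.6,0.6,0.6,0.6,0.6,0.6,0.6,0.6,0.6])

```text
time: 27.0
tool_pos: [0.4761, 0.0006, 0.2201]
orientation: [0.008, 3.106, -0.011]
contact_force: [-0.3, -0.6, -0.2]
finger_gap: 0.402
```

Run:
```python
from h import *
f=arm.grab_frame("side"); crop(f,230,170,370,290,5,"v")
t=arm.grab_frame("top"); crop(t,290,110,390,230,6,"v2")
go([.5415,-.155,.072],89.4)
```

```text
tcp [ 0.4782 -0.0015  0.2204] yjaw 89.6 x [-0.999  0.006 -0.037] z [ 0.037 -0.009 -0.999] j6 -0.15 | offset [ -58.7 -151.8  152. ] twist 0.23494365665087003
```

View pics/v.png

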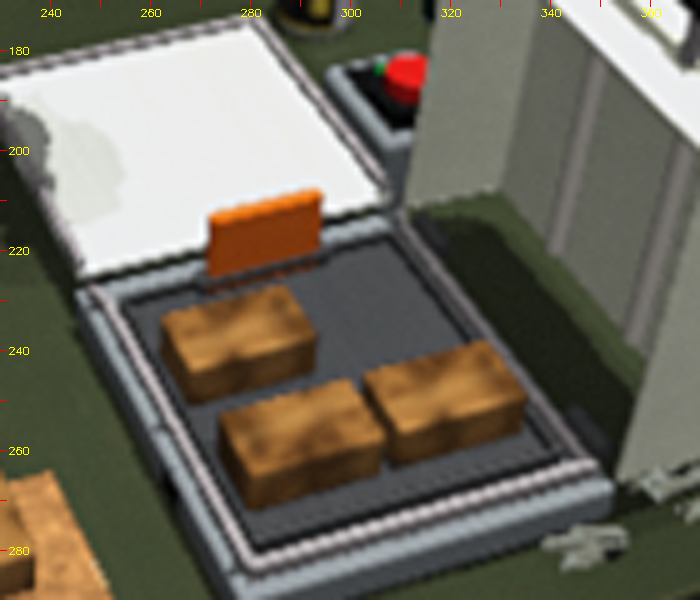

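View pics/v2.png

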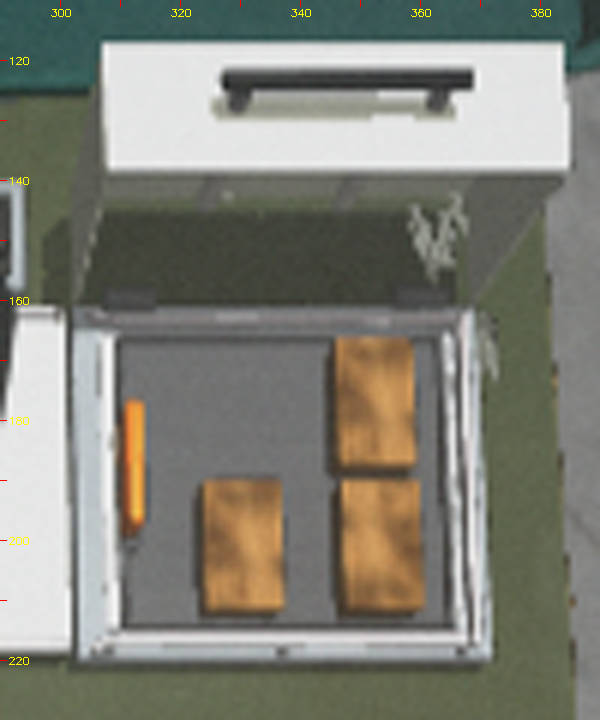

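Run:
```python
from h import *
f=arm.grab_frame("top"); g=arm.grab_frame("side")
P=lambda n,uv,z:print(n,px2w(f,uv,z)[0].round(4))
P("tray floor +y edge",(310,190),.034);P("tray floor -y edge",(363.3,190),.034)
P("rim out -y?",(364.8,190),.042);P("light line2",(366.5,190),.05);P("box outer -y",(370.5,190),.05);P("box outer bot",(370.5,190),.0)
P("shelf edge",(301.7,190),.038);P("shelf far",(243,190),.045);P("step?",(308.5,190),.03)
P("floor x hi",(330,165.8),.034);P("floor x lo",(330,214.3),.034);P("box front outer",(330,219.8),.04);P("hinge",(330,161),.06)
P("handle",(312,188),.088)
h=cv2.cvtColor(f["frame"],cv2.COLOR_BGR2HSV)
print(f["frame"][190,298:318].tolist());print(f["frame"][190,358:376].tolist())
```

```text
tray floor +y edge [ 0.5435 -0.1532  0.034 ]
tray floor -y edge [ 0.5415 -0.337   0.034 ]
rim out -y? [ 0.5397 -0.3403  0.042 ]
light line2 [ 0.5379 -0.3441  0.05  ]
box outer -y [ 0.5378 -0.3578  0.05  ]
box outer bot [ 0.5485 -0.3704  0.    ]
shelf edge [ 0.543  -0.1242  0.038 ]
shelf far [0.5437 0.0785 0.045 ]
step? [ 0.5444 -0.1484  0.03  ]
floor x hi [ 0.6294 -0.2257  0.034 ]
floor x lo [ 0.4577 -0.2189  0.034 ]
box front outer [ 0.4378 -0.2173  0.04  ]
hinge [ 0.6393 -0.2223  0.06  ]
handle [ 0.5386 -0.1543  0.088 ]
[[231, 231, 230], [230, 230, 230], [229, 229, 228], [140, 148, 146], [123, 122, 119], [203, 201, 193], [197, 192, 185], [198, 195, 187], [201, 198, 191], [230, 229, 229], [228, 229, 228], [91, 97, 96], [52, 67, 100], [51, 102, 180], [78, 180, 230], [68, 157, 229], [97, 98, 99], [117, 117, 115], [115, 118, 114], [118, 116, 116]]
[[77, 114, 151], [90, 130, 166], [115, 116, 115], [113, 115, 113], [112, 110, 111], [68, 70, 71], [127, 126, 125], [188, 187, 187], [115, 117, 116], [92, 94, 96], [223, 222, 227], [177, 178, 172], [179, 180, 175], [75, 98, 92], [79, 103, 96], [80, 101, 96], [81, 101, 98], [80, 103, 96]]
```

Run:
```python
from h import *
go([.478,-.0015,.36],None)
go([.6945,-.2456,.36],0)
```

```text
tcp [ 0.4796 -0.0036  0.2204] yjaw 89.5 x [-0.999  0.009 -0.038] z [ 0.038 -0.01  -0.999] j6 -0.15 | offset [  -3.7    0.8 -139.6] twist None
tcp [ 0.4796 -0.0036  0.2204] yjaw 89.5 x [-0.999  0.009 -0.038] z [ 0.038 -0.01  -0.999] j6 -0.15 | offset [-222.3 -241.3 -129. ] twist 89.45664387239424
```

Emit:
step_arm([
  [-3,0,-45],
  [-4,0,-90],
  [-4,0,-135],
  [-4,-40,-139],
  [-30,-80,-138],
  [-70,-120,-136],
  [-110,-160,-134],
  [-150,-200,-132],
  [-190,-225,-130],
  [-222,-241,-129],
  [-222,-241,-129],
  [-222,-241,-129],
], twist=[8,16,24,32,40,48,56,64,72,80,88,89.4], gripper=[0.5,0.5,0.5,0.5,0.5,0.5,0.5,0.5,0.5,0.5,0.5,0.5])

```text
time: 28.4
tool_pos: [0.695, -0.2491, 0.3553]
orientation: [2.204, 2.197, 0.028]
contact_force: [-0.6, 0.4, 1.2]
finger_gap: 0.499
```

Run:
```python
from h import *
f=arm.grab_frame("side"); crop(f,290,60,430,210,5,"w")
t=arm.grab_frame("top"); crop(t,290,80,390,180,5,"w2")
go([.6945,-.2456,.276],0)
```

```text
tcp [ 0.6937 -0.2469  0.3594] yjaw 0.1 x [-0.001  1.    -0.01 ] z [ 0.037 -0.009 -0.999] j6 1.12 | offset [ 2.  -2.3 83.3] twist 0.09300334717110559
```

View pics/w.png

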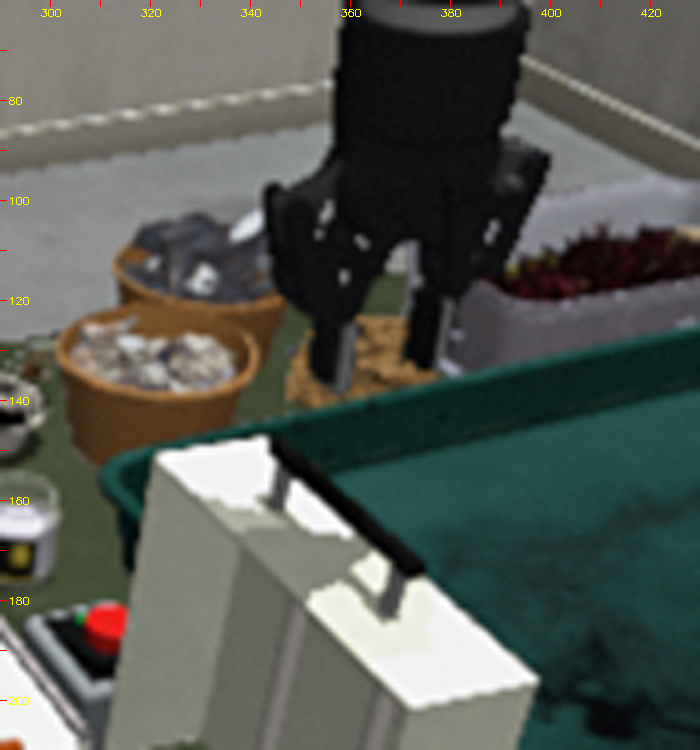

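View pics/w2.png

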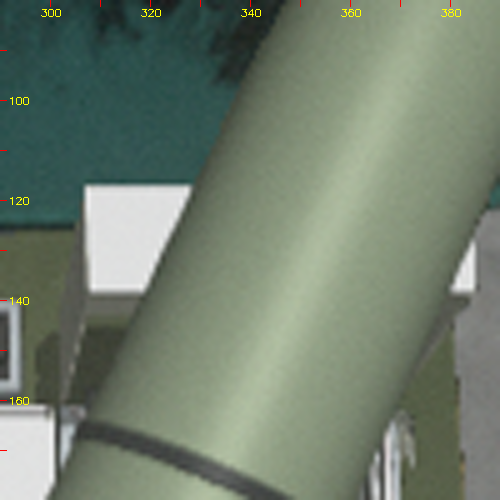

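Emit:
step_arm([
  [2,-1,30],
  [2,-2,55],
  [2,-2,72],
  [2,-2,82],
  [2,-2,82],
], twist=[0,0,0,0,0], gripper=[0.5,0.5,0.5,0.5,0.5])

```text
time: 29.0
tool_pos: [0.6937, -0.2453, 0.2778]
orientation: [2.196, 2.201, 0.03]
contact_force: [-0.2, 0.9, -0.7]
finger_gap: 0.5
```

Run:
```python
from h import *
f=arm.grab_frame("side"); crop(f,320,100,420,200,7,"x")
go([.6945,-.2456,.276],0)
```

```text
tcp [ 0.6943 -0.2455  0.2788] yjaw 0.1 x [-0.002  1.    -0.01 ] z [ 0.038 -0.01  -0.999] j6 1.13 | offset [-0.1  0.1  2.8] twist 0.14398317340177869
```

View pics/x.png

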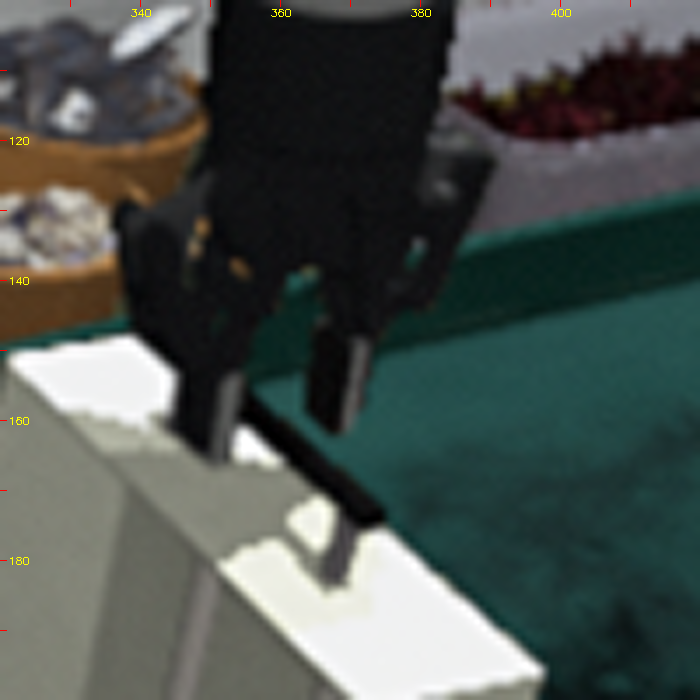

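Emit:
step_arm([
  [0,0,2],
  [0,0,2],
  [0,0,2],
  [0,0,2],
  [0,0,2],
], twist=[0,0,0,0,0], gripper=[1,1,1,1,1])

```text
time: 29.55
tool_pos: [0.6948, -0.2457, 0.2786]
orientation: [2.193, 2.198, 0.032]
contact_force: [-1.1, 0.7, 6.1]
finger_gap: 0.112
```

Run:
```python
from h import *
f=arm.grab_frame("side"); crop(f,320,100,420,200,7,"y")
go([.6945,-.2456,.276],0)
p,_=pose()
# hinge candidates: bar = (px, pz-4.5mm)
for th in (1.55,1.6,1.65,1.7):
    ph=th+np.arctan2(35,240); R=.2425
    print(th,p[0]+R*np.cos(ph),p[2]-.0045-R*np.sin(ph))
```

```text
tcp [ 0.6948 -0.2457  0.2786] yjaw 0.1 x [-0.002  1.    -0.011] z [ 0.04  -0.011 -0.999] j6 1.13 | offset [ 0.2 -0.4  2.6] twist 0.13909640839105464
1.55 0.6647884185780091 0.033458906142318945
1.6 0.6527990414092506 0.0352588601423654
1.65 0.6409146080456273 0.03765578377957812
1.7 0.629164823381255 0.04064368599315782
```

View pics/y.png

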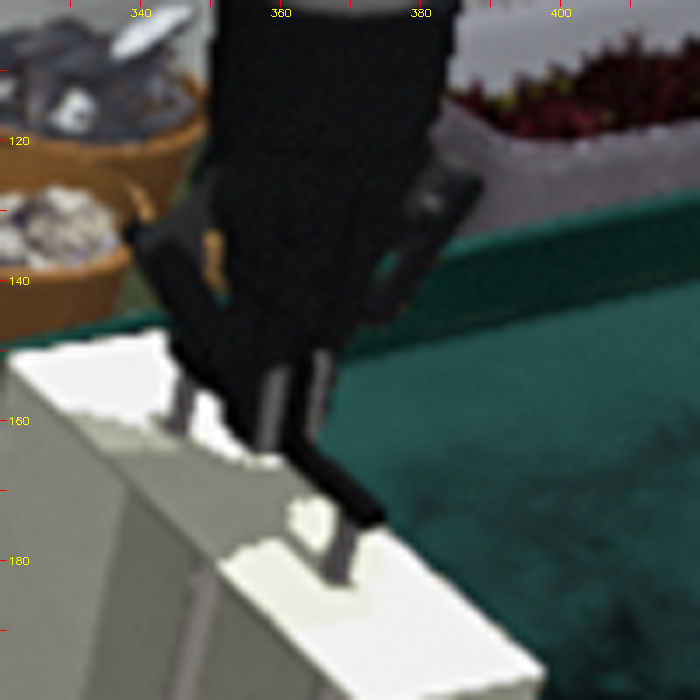

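```bash
cat > arc.py <<'E'
from h import *
def arc(hx,hz,phis,R=.2425,up=.0045):
    s=arm.state(); p,Rr=pose()
    b=p-np.array([0,0,up]); ph=np.degrees(np.arctan2(b[2]-hz,hx-b[0])); r=np.hypot(b[2]-hz,hx-b[0])
    print("tcp",p.round(4),"phi",ph.round(1),"r",r.round(4),"F",np.round(s["contact_force"],1),"T",np.round(s["torque"],2),"gap",round(s["finger_gap"],3))
    F=np.array(s["contact_force"]); a=np.radians(ph)
    print("radial F",round(F[0]*-np.cos(a)+F[2]*np.sin(a),1),"closing-dir F",round(F[0]*-np.sin(a)-F[2]*np.cos(a),1))
    for q in phis:
        a=np.radians(q); t=np.array([hx-r*np.cos(a),p[1],hz+r*np.sin(a)+up])
        print(q,(Rr.inv().apply(t-p)*1000).round(1).tolist())
E
python3 - <<'E'
from arc import *
arc(.645,.037,[99,96,93,90,87,84,81,78,75])
E
```

```text
tcp [ 0.6948 -0.2457  0.2786] phi 101.9 r 0.2423 F [-2.2  1.7  5.7] T [ 0.19  0.31 -0.14] gap 0.107
radial F 5.1 closing-dir F 3.3
99 [-0.0, -11.8, -2.7]
96 [0.0, -24.3, -4.8]
93 [0.0, -36.9, -6.3]
90 [0.0, -49.5, -7.2]
87 [0.1, -62.2, -7.4]
84 [0.1, -74.9, -6.9]
81 [0.1, -87.5, -5.7]
78 [0.2, -100.1, -3.9]
75 [0.3, -112.5, -1.5]
```

Emit:
step_arm([
  [0,-12,-2.7],
  [0,-24,-4.8],
  [0,-37,-6.3],
  [0,-49.5,-7.2],
  [0,-62,-7.4],
  [0,-62,-7.4],
], twist=[0,0,0,0,0,0], gripper=[1,1,1,1,1,1])

```text
time: 30.2
tool_pos: [0.6329, -0.2451, 0.2838]
orientation: [2.193, 2.198, 0.036]
contact_force: [3.0, 2.0, -0.6]
finger_gap: 0.109
```

Run:
```python
from arc import *
f=arm.grab_frame("side"); crop(f,290,90,420,220,5,"z1")
arc(.645,.037,[84,81,78,75,72,69,66,63,60])
```

```text
tcp [ 0.633  -0.2451  0.2838] phi 87.2 r 0.2426 F [1.2 2.4 0. ] T [ 0.62 -0.58 -0.12] gap 0.107
radial F -0.0 closing-dir F -1.2
84 [0.0, -13.4, 0.5]
81 [0.1, -26.0, 1.6]
78 [0.1, -38.6, 3.4]
75 [0.2, -51.1, 5.8]
72 [0.2, -63.4, 8.9]
69 [0.3, -75.5, 12.7]
66 [0.4, -87.4, 17.0]
63 [0.5, -99.1, 22.0]
60 [0.6, -110.5, 27.6]
```

View pics/z1.png

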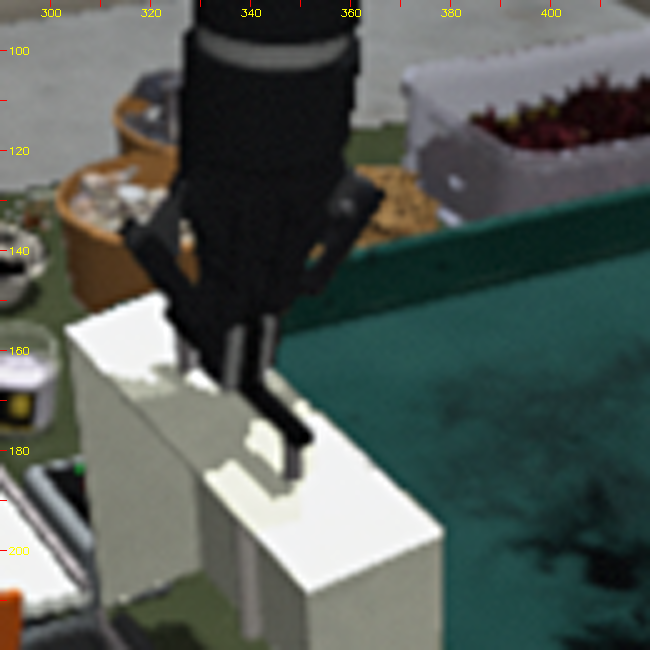

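Hood follows, forces small. Continue.

Emit:
step_arm([
  [0,-13,0.5],
  [0,-26,1.6],
  [0,-38.5,3.4],
  [0,-51,5.8],
  [0,-63.5,9],
  [0,-75.5,12.7],
  [0,-75.5,12.7],
], twist=[0,0,0,0,0,0,0], gripper=[1,1,1,1,1,1,1])

```text
time: 30.95
tool_pos: [0.5582, -0.2444, 0.2685]
orientation: [2.193, 2.199, 0.039]
contact_force: [0.6, 5.6, 2.3]
finger_gap: 0.104
```

Run:
```python
from arc import *
arc(.645,.037,[66,63,60,57,54,51,48,45])
```

```text
tcp [ 0.5582 -0.2444  0.2685] phi 69.1 r 0.243 F [0.6 5.6 2.3] T [ 1.09 -0.38 -0.07] gap 0.104
radial F 1.9 closing-dir F -1.4
66 [0.1, -12.2, 4.5]
63 [0.1, -24.0, 9.4]
60 [0.2, -35.4, 15.0]
57 [0.3, -46.5, 21.2]
54 [0.4, -57.3, 27.9]
51 [0.5, -67.7, 35.2]
48 [0.6, -77.7, 43.1]
45 [0.7, -87.3, 51.4]
```

Emit:
step_arm([
  [1,-12,4.5],
  [1,-24,9.4],
  [1.5,-35.5,15],
  [1.5,-46.5,21],
  [2,-57,28],
  [2,-67.5,35],
  [2,-67.5,35],
], twist=[0,0,0,0,0,0,0], gripper=[1,1,1,1,1,1,1])

```text
time: 31.65
tool_pos: [0.4918, -0.2435, 0.2304]
orientation: [2.194, 2.198, 0.036]
contact_force: [0.6, 0.1, -2.6]
finger_gap: 0.102
```

Run:
```python
from arc import *
f=arm.grab_frame("side"); crop(f,250,110,400,260,5,"z2")
arc(.645,.037,[48,45,42,39,36,33,30])
```

```text
tcp [ 0.4918 -0.2436  0.2304] phi 51.0 r 0.2432 F [-0.1 -0.7 -1.8] T [-0.13 -0.04 -0.13] gap 0.1
radial F -1.3 closing-dir F 1.2
48 [0.1, -9.9, 7.7]
45 [0.2, -19.4, 16.1]
42 [0.3, -28.6, 25.0]
39 [0.4, -37.2, 34.3]
36 [0.5, -45.4, 44.1]
33 [0.6, -53.0, 54.3]
30 [0.7, -60.1, 64.9]
```

View pics/z2.png

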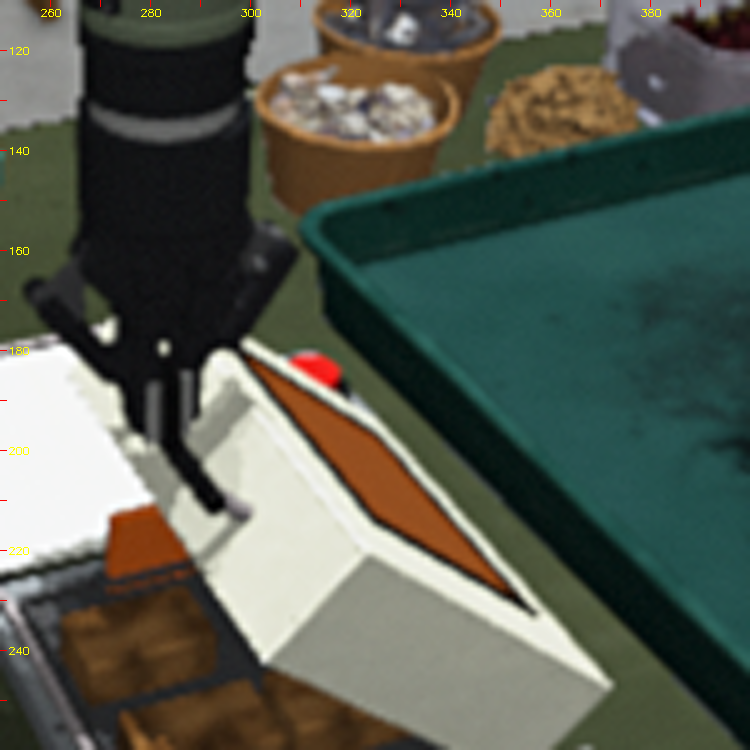

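Emit:
step_arm([
  [0,-10,7.7],
  [0,-19.5,16],
  [0,-28.5,25],
  [0,-37,34.3],
  [0.5,-45.4,44],
  [0.5,-53,54.3],
  [0.5,-53,54.3],
], twist=[0,0,0,0,0,0,0], gripper=[1,1,1,1,1,1,1])

```text
time: 32.4
tool_pos: [0.4391, -0.2429, 0.1729]
orientation: [2.198, 2.202, 0.03]
contact_force: [-2.3, -2.5, -0.4]
finger_gap: 0.012
```

Run:
```python
from arc import *
f=arm.grab_frame("side"); crop(f,230,130,350,250,6,"z3")
arc(.645,.037,[30,27,24,21,18,15,12,10,8.3])
```

```text
tcp [ 0.4398 -0.2435  0.1735] phi 32.8 r 0.244 F [ 0.1 -0.2 -0.3] T [ 0.01  0.05 -0.  ] gap 0.0
radial F -0.3 closing-dir F 0.2
30 [0.1, -6.5, 9.8]
27 [0.2, -13.0, 20.8]
24 [0.3, -18.9, 32.1]
21 [0.4, -24.2, 43.7]
18 [0.5, -28.9, 55.6]
15 [0.6, -33.0, 67.7]
12 [0.7, -36.4, 80.0]
10 [0.8, -38.3, 88.3]
8.3 [0.9, -39.8, 95.4]
```

View pics/z3.png

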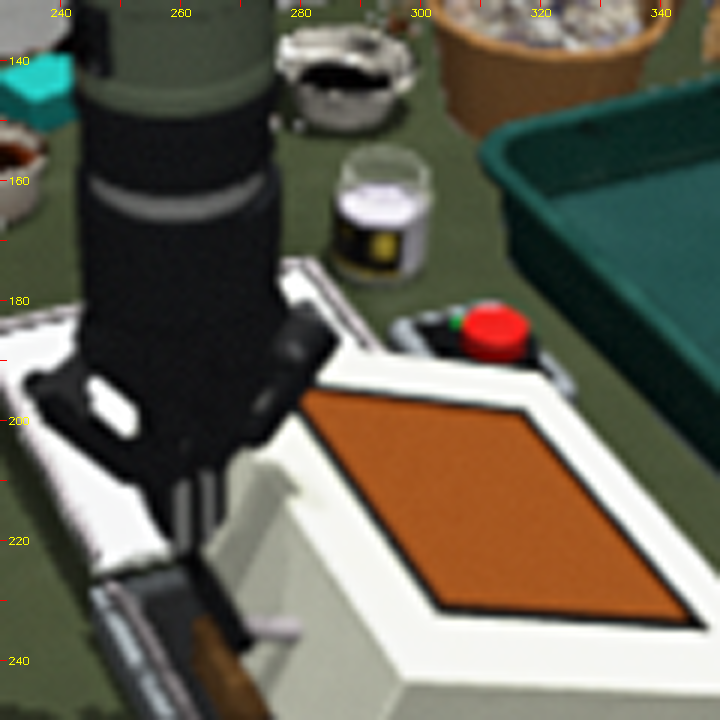

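Run:
```python
from arc import *
f=arm.grab_frame("side"); crop(f,250,200,320,260,10,"z4")
for ph in range(20,50,3):
    a=np.radians(ph); x=.645-.2425*np.cos(a); z=.037+.2425*np.sin(a)
    print(ph,round(x,4),round(z,4),w2px(f,[[x,-.2456-.062,z],[x,-.2456-.05,z]]).round(1).tolist())
```

```text
20 0.4171 0.1199 [[262.0, 251.0], [260.1, 247.6]]
23 0.4218 0.1318 [[264.0, 246.9], [262.0, 243.5]]
26 0.427 0.1433 [[266.2, 242.8], [264.2, 239.4]]
29 0.4329 0.1546 [[268.6, 238.6], [266.6, 235.2]]
32 0.4393 0.1655 [[271.4, 234.4], [269.3, 231.1]]
35 0.4464 0.1761 [[274.3, 230.3], [272.2, 227.0]]
38 0.4539 0.1863 [[277.5, 226.2], [275.4, 222.9]]
41 0.462 0.1961 [[281.0, 222.1], [278.8, 218.8]]
44 0.4706 0.2055 [[284.6, 218.1], [282.4, 214.8]]
47 0.4796 0.2144 [[288.5, 214.1], [286.2, 210.9]]
```

View pics/z4.png

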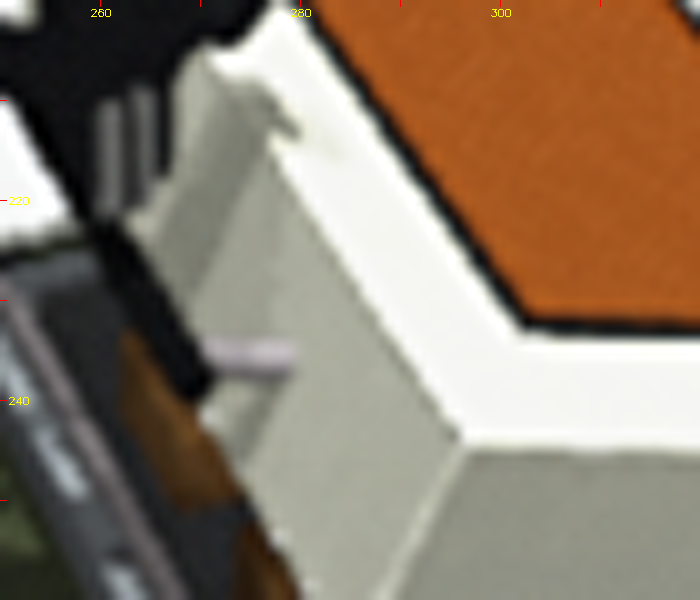

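Run:
```python
from arc import *
arc(.645,.037,[28,26,24,22,20,18,16,14,12,10,8.3],up=.020)
```

```text
tcp [ 0.4409 -0.2439  0.174 ] phi 29.8 r 0.2353 F [ 0.1 -1.  -0.3] T [ 0.    0.05 -0.05] gap 0.004
radial F -0.3 closing-dir F 0.2
28 [0.1, -3.8, 6.4]
26 [0.1, -7.9, 13.5]
24 [0.2, -11.6, 20.8]
22 [0.3, -15.1, 28.3]
20 [0.4, -18.3, 35.8]
18 [0.4, -21.3, 43.5]
16 [0.5, -24.0, 51.2]
14 [0.6, -26.5, 59.1]
12 [0.7, -28.6, 67.0]
10 [0.7, -30.5, 75.0]
8.3 [0.8, -31.9, 81.8]
```

Emit:
step_arm([
  [0,-5,3],
  [0,-8,7],
  [0,-12,13],
  [0,-15,20],
  [0,-19,28],
  [0,-22,35],
  [0,-22,35],
], twist=[0,0,0,0,0,0,0], gripper=[1,1,1,1,1,1,1])

```text
time: 33.2
tool_pos: [0.419, -0.2434, 0.1367]
orientation: [2.198, 2.201, 0.033]
contact_force: [0.4, -0.6, -0.1]
finger_gap: -0.0
```

Run:
```python
from arc import *
f=arm.grab_frame("side"); crop(f,220,140,320,260,6,"z5")
arc(.645,.037,[18,16,14,12,10,8.3],up=.020)
for ph in range(8,30,3):
    a=np.radians(ph); x=.645-.2425*np.cos(a); z=.037+.2425*np.sin(a)
    print(ph,round(x,4),round(z,4),w2px(f,[[x,-.2456-.062,z]]).round(1).tolist())
```

```text
tcp [ 0.4196 -0.2437  0.1372] phi 19.6 r 0.2393 F [ 0.4 -0.2  0.7] T [-0.01  0.04  0.  ] gap 0.004
radial F -0.2 closing-dir F -0.8
18 [0.1, -2.4, 6.2]
16 [0.1, -5.1, 14.1]
14 [0.2, -7.6, 22.1]
12 [0.2, -9.8, 30.2]
10 [0.3, -11.7, 38.3]
8.3 [0.4, -13.1, 45.2]
8 0.4049 0.0707 [[257.0, 266.7]]
11 0.407 0.0833 [[257.8, 262.9]]
14 0.4097 0.0957 [[259.0, 259.0]]
17 0.4131 0.1079 [[260.4, 255.0]]
20 0.4171 0.1199 [[262.0, 251.0]]
23 0.4218 0.1318 [[264.0, 246.9]]
26 0.427 0.1433 [[266.2, 242.8]]
29 0.4329 0.1546 [[268.6, 238.6]]
```

View pics/z5.png

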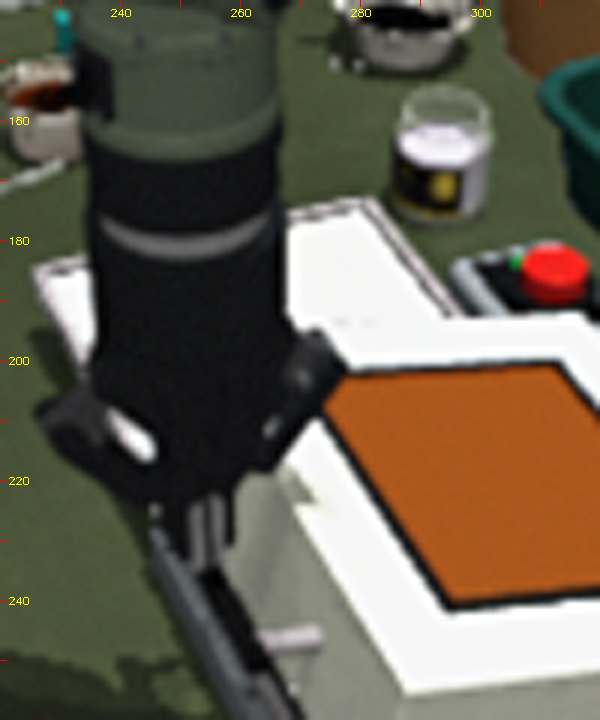

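Emit:
step_arm([
  [0,-3,6],
  [0,-5,12],
  [0,-7,18],
  [0,-8.5,24],
  [0,-10,29],
  [0,-11,33],
  [0,-11.5,36],
  [0,-12,38],
  [0,-12,40],
  [0,-12,41],
], twist=[0,0,0,0,0,0,0,0,0,0], gripper=[1,1,1,1,1,1,1,1,1,1])

```text
time: 34.25
tool_pos: [0.4092, -0.244, 0.0957]
orientation: [2.197, 2.201, 0.033]
contact_force: [-1.3, 0.4, 0.8]
finger_gap: -0.001
```

Run:
```python
from arc import *
f=arm.grab_frame("side"); crop(f,220,160,360,300,5,"z6")
arc(.645,.037,[10,8.3,7],up=.020)
```

```text
tcp [ 0.4092 -0.244   0.0957] phi 9.3 r 0.2389 F [ 0.3 -0.2  0.2] T [0.01 0.08 0.05] gap 0.002
radial F -0.3 closing-dir F -0.2
10 [-0.0, 0.6, -2.8]
8.3 [0.0, -0.8, 4.2]
7 [0.1, -1.7, 9.5]
```

View pics/z6.png

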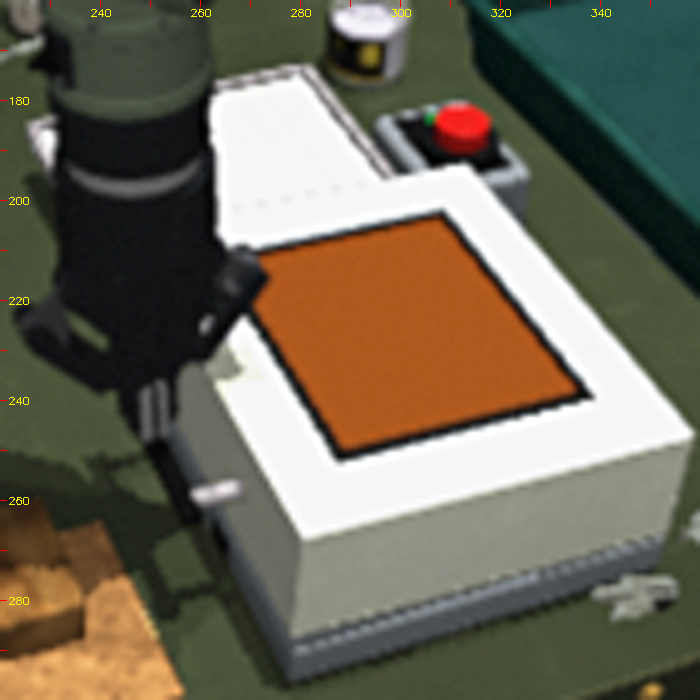

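Emit:
step_arm([
  [0,-0.5,1],
  [0,-0.5,2],
  [0,-1,3],
  [0,-1,4],
  [0,-1,5],
  [0,-1,5],
], twist=[0,0,0,0,0,0], gripper=[1,1,1,1,1,1])

```text
time: 34.9
tool_pos: [0.4083, -0.244, 0.0905]
orientation: [2.197, 2.201, 0.033]
contact_force: [-0.3, -0.4, 0.5]
finger_gap: 0.001
```

Emit:
step_arm([
  [0,0,1],
  [0,0,2],
  [0,0,3],
  [0,0,4],
  [0,0,4],
], twist=[0,0,0,0,0], gripper=[1,1,1,1,1])

```text
time: 35.4
tool_pos: [0.4084, -0.244, 0.0869]
orientation: [2.197, 2.201, 0.033]
contact_force: [-2.4, 1.9, 7.1]
finger_gap: -0.0
```

Run:
```python
from arc import *
f=arm.grab_frame("side"); crop(f,220,210,340,310,6,"z7")
arc(.645,.037,[10,8.3,7],up=.020)
```

```text
tcp [ 0.4084 -0.244   0.0869] phi 7.2 r 0.2385 F [-0.9  1.3  6.1] T [ 0.26  0.39 -0.01] gap 0.0
radial F 1.7 closing-dir F -6.0
10 [-0.1, 2.2, -11.5]
8.3 [-0.0, 0.8, -4.5]
7 [0.0, -0.1, 0.8]
```

Emit:
step_arm([
  [0,0,0.7],
  [0,0,1.4],
  [0,0,1.4],
], twist=[0,0,0], gripper=[1,1,1])

```text
time: 35.75
tool_pos: [0.4085, -0.244, 0.0867]
orientation: [2.197, 2.2, 0.033]
contact_force: [-4.0, 3.5, 15.8]
finger_gap: 0.001
```

Emit:
step_arm([
  [0,0,-10],
  [0,0,-40],
  [0,0,-80],
  [0,0,-120],
  [0,0,-160],
  [0,0,-160],
  [0,0,-160],
], twist=[0,0,0,0,0,0,0], gripper=[1,1,1,1,1,1,1])

```text
time: 36.45
tool_pos: [0.4029, -0.2432, 0.2476]
orientation: [2.195, 2.198, 0.033]
contact_force: [-0.6, 0.0, -0.7]
finger_gap: 0.002
```

```bash
cat > tri.py <<'E'
from h import *
def tri(f,g,a,b):
    A=[]
    for ff,(u,v) in((f,a),(g,b)):
        Pm=np.c_[ff["R"],np.array(ff["t"])]
        x=(u-ff["cx"])/ff["fx"];y=(v-ff["cy"])/ff["fy"]
        A+= [x*Pm[2]-Pm[0],y*Pm[2]-Pm[1]]
    X=np.linalg.svd(np.array(A))[2][-1];return (X[:3]/X[3]).round(4)
E
python3 - <<'E'
from tri import *
f=arm.grab_frame("top"); g=arm.grab_frame("side")
def red(ff,box):
    u0,v0,u1,v1=box; h=cv2.cvtColor(ff["frame"],cv2.COLOR_BGR2HSV)[v0:v1,u0:u1]
    m=((h[...,0]<6)|(h[...,0]>174))&(h[...,1]>180)&(h[...,2]>120)
    p=np.argwhere(m); print(len(p),p.min(0)[::-1]+[u0,v0],p.max(0)[::-1]+[u0,v0]); 
    for r in range(v0,v1):
        c=np.where(m[r-v0])[0]
        if len(c): print(r,c.min()+u0,c.max()+u0,ff["frame"][r,(c.min()+c.max())//2+u0])
    return p.mean(0)[::-1]+[u0,v0]
a=red(f,(270,130,300,165)); b=red(g,(295,170,330,205)); print(a,b,tri(f,g,a,b))
for z in (.06,.065,.07,.075,.08,.085): print(z,px2w(f,a,z)[0].round(4),px2w(g,b,z)[0].round(4))
go([.6848,-.0668,.2],None)
E
```

```text
5 [280 143] [286 147]
143 283 286 [ 63  71 224]
147 280 280 [ 58  60 199]
62 [307 181] [317 188]
181 314 314 [ 45  59 198]
182 308 316 [ 32  36 243]
183 308 317 [ 25  29 239]
184 307 317 [ 30  35 240]
185 307 317 [ 34  38 244]
186 308 316 [ 36  42 243]
187 310 316 [ 26  30 194]
188 312 315 [ 11  13 123]
[283.6 143.8] [312.32258065 184.56451613] [ 0.6933 -0.0616  0.0778]
0.06 [ 0.7034 -0.0637  0.06  ] [ 0.7023 -0.0406  0.06  ]
0.065 [ 0.7017 -0.0635  0.065 ] [ 0.6985 -0.0466  0.065 ]
0.07 [ 0.7    -0.0633  0.07  ] [ 0.6947 -0.0526  0.07  ]
0.075 [ 0.6984 -0.0631  0.075 ] [ 0.6909 -0.0586  0.075 ]
0.08 [ 0.6967 -0.0628  0.08  ] [ 0.6871 -0.0645  0.08  ]
0.085 [ 0.695  -0.0626  0.085 ] [ 0.6832 -0.0705  0.085 ]
tcp [ 0.4018 -0.2422  0.2455] yjaw 0.1 x [-0.002  1.    -0.007] z [ 0.037 -0.007 -0.999] j6 0.86 | offset [175.3 281.4  54.7] twist None
```

Run:
```python
from tri import *
f=arm.grab_frame("top"); g=arm.grab_frame("side")
a0=f["frame"][135:160,270:300].astype(int); m=(a0[...,2]>150)&(a0[...,2]-a0[...,1]>90)
for r in range(25):
    c=np.where(m[r])[0]
    if len(c): print(r+135,c.min()+270,c.max()+270)
p=np.argwhere(m); a=p.mean(0)[::-1]+[270,135]
m2=g["frame"][170:205,295:330].astype(int); m2=(m2[...,2]>215)&(m2[...,2]-m2[...,1]>120)
p=np.argwhere(m2); b=p.mean(0)[::-1]+[295,170]; print(a,b,len(p),p.min(0),p.max(0),tri(f,g,a,b))
X=tri(f,g,a,b); th=np.linspace(0,2*np.pi,13)
for ff in(f,g):
    c=w2px(ff,np.c_[X[0]+.017*np.cos(th),X[1]+.017*np.sin(th),np.full(13,X[2])]); print(c.min(0).round(1),c.max(0).round(1))
```

```text
142 284 285
143 282 287
144 281 288
145 280 288
146 280 289
147 280 289
148 281 288
149 281 288
150 282 287
151 285 285
[284.44117647 146.41176471] [311.93333333 183.64444444] 45 [11 13] [16 21] [ 0.6854 -0.0652  0.0845]
[279.4 141.8] [289.4 151.3]
[306.6 180.5] [317.6 186.8]
```

Emit:
step_arm([
  [20,32,6],
  [45,72,12],
  [70,112,20],
  [95,152,28],
  [120,192,37],
  [145,232,46],
  [165,262,52],
  [177,281,55],
  [177,281,55],
  [177,281,55],
  [177,281,55],
], twist=[0,0,0,0,0,0,0,0,0,0,0], gripper=[1,1,1,1,1,1,1,1,1,1,1])

```text
time: 37.75
tool_pos: [0.6831, -0.0655, 0.1984]
orientation: [2.201, 2.202, 0.031]
contact_force: [0.5, -0.0, 0.9]
finger_gap: -0.0
```

Run:
```python
from h import *
go([.6845,-.0655,.105],None)
```

```text
tcp [ 0.6831 -0.0655  0.1984] yjaw 0.1 x [-0.001  1.    -0.006] z [ 0.034 -0.006 -0.999] j6 1.37 | offset [ 0.5 -1.7 93.4] twist None
```

Emit:
step_arm([
  [0,-1,40],
  [0,-2,75],
  [0,-2,90],
  [0,-2,94],
  [0,-2,97],
  [0,-2,97],
], twist=[0,0,0,0,0,0], gripper=[1,1,1,1,1,1])

```text
time: 38.35
tool_pos: [0.6853, -0.0665, 0.1029]
orientation: [2.199, 2.201, 0.033]
contact_force: [-0.5, 0.5, -0.1]
finger_gap: 0.001
```

Emit:
step_arm([
  [0,0,1],
  [0,0,3],
  [0,0,5],
  [0,0,5],
], twist=[0,0,0,0], gripper=[1,1,1,1])

```text
time: 38.75
tool_pos: [0.6859, -0.0665, 0.0983]
orientation: [2.199, 2.2, 0.034]
contact_force: [0.5, 0.5, 1.3]
finger_gap: -0.001
```

Emit:
step_arm([
  [0,-0.5,2],
  [0,-0.5,4],
  [0,-0.5,6],
  [0,-0.5,6],
], twist=[0,0,0,0], gripper=[1,1,1,1])

```text
time: 39.15
tool_pos: [0.686, -0.0665, 0.0926]
orientation: [2.198, 2.2, 0.035]
contact_force: [-0.7, 0.8, 7.0]
finger_gap: 0.002
```

Emit:
step_arm([
  [0,0,1.5],
  [0,0,3],
  [0,0,3],
], twist=[0,0,0], gripper=[1,1,1])

```text
time: 39.45
tool_pos: [0.686, -0.0665, 0.0901]
orientation: [2.198, 2.2, 0.035]
contact_force: [-2.8, -0.8, 7.5]
finger_gap: 0.003
```

Emit:
step_arm([
  [0,0,1],
  [0,0,2],
  [0,0,3],
  [0,0,3],
], twist=[0,0,0,0], gripper=[1,1,1,1])

```text
time: 39.85
tool_pos: [0.6861, -0.0665, 0.0882]
orientation: [2.198, 2.2, 0.035]
contact_force: [-4.4, 0.8, 9.9]
finger_gap: 0.0
```

Emit:
step_arm([
  [0,0,1.5],
  [0,0,2],
  [0,0,2],
  [0,0,2],
], twist=[0,0,0,0], gripper=[1,1,1,1])

```text
time: 40.25
tool_pos: [0.6861, -0.0665, 0.0881]
orientation: [2.197, 2.199, 0.035]
contact_force: [-6.2, 1.3, 14.5]
finger_gap: -0.002
```

Emit:
step_arm([
  [0,0,1.5],
  [0,0,2],
  [0,0,2],
  [0,0,2],
], twist=[0,0,0,0], gripper=[1,1,1,1])

```text
time: 40.65
tool_pos: [0.6861, -0.0665, 0.0881]
orientation: [2.197, 2.199, 0.035]
contact_force: [-5.9, 0.8, 14.8]
finger_gap: 0.001
```

Emit:
step_arm([
  [0,0,-5],
  [0,0,-15],
  [0,0,-40],
  [0,0,-80],
  [0,0,-120],
  [0,0,-150],
  [0,0,-150],
  [0,0,-150],
], twist=[0,0,0,0,0,0,0,0], gripper=[1,1,1,1,1,1,1,1])

```text
time: 41.45
tool_pos: [0.6802, -0.0654, 0.2381]
orientation: [2.196, 2.198, 0.036]
contact_force: [-1.5, -0.6, 0.4]
finger_gap: -0.002
```

Emit:
step_arm([
  [180,-50,0],
  [180,-200,0],
  [180,-200,0],
  [180,-200,0],
  [180,-200,0],
  [180,-200,0],
  [180,-200,0],
  [180,-200,0],
  [180,-200,0],
], twist=[0,0,0,0,0,0,0,0,0], gripper=[1,1,1,1,1,1,1,1,1])

```text
time: 42.35
tool_pos: [0.4808, 0.1138, 0.228]
orientation: [2.197, 2.198, 0.035]
contact_force: [0.0, -0.2, -0.2]
finger_gap: -0.001
```

Run:
```python
from tri import *
f=arm.grab_frame("top"); g=arm.grab_frame("side")
cv2.imwrite("pics/endtop.png",f["frame"]);cv2.imwrite("pics/endside.png",g["frame"])
def cmp(name,new,old,boxes):
    o=cv2.imread(old).astype(int)
    for n,(u0,v0,u1,v1) in boxes.items():
        d=np.abs(new["frame"].astype(int)-o)[v0:v1,u0:u1].max(2); print(name,n,"mean",d.mean().round(1),"n>60",(d>60).sum())
cmp("top",f,"pics/top0.png",dict(lid=(214,234,237,259),ramekin=(178,186,203,211),turq=(153,164,176,192),jar=(223,133,243,153),rake=(155,245,207,264),bottle=(268,240,292,266),tape=(242,258,276,294),plunger=(268,138,296,160)))
cmp("side",g,"pics/side0.png",dict(jar=(284,152,303,180),turq=(228,135,252,155),plunger=(296,174,325,196),rake=(164,154,190,182),lid=(180,178,208,198)))
a0=f["frame"][135:160,270:300].astype(int); m=(a0[...,2]>150)&(a0[...,2]-a0[...,1]>90)
p=np.argwhere(m); a=p.mean(0)[::-1]+[270,135]
m2=g["frame"][170:205,295:330].astype(int); m2=(m2[...,2]>215)&(m2[...,2]-m2[...,1]>120)
p=np.argwhere(m2); b=p.mean(0)[::-1]+[295,170]; print("plunger",a,b,tri(f,g,a,b))
# hood: bar dark pixels in top
# orange-brown panel of hood in both views
for n,ff in(("top",f),("side",g)):
    h=cv2.cvtColor(ff["frame"],cv2.COLOR_BGR2HSV); m=((h[...,0]>5)&(h[...,0]<18)&(h[...,1]>190)&(h[...,2]>110)).astype(np.uint8)
    k,l,s,c=cv2.connectedComponentsWithStats(m)
    i=1+np.argmax(s[1:,4]); pts=np.argwhere(l==i)[:,::-1].astype(np.int32); cn=cv2.approxPolyDP(cv2.convexHull(pts),4,True)[:,0]; print(n,s[i],cn.tolist(),c[i].round(1))
# cured on mat
h=cv2.cvtColor(f["frame"],cv2.COLOR_BGR2GRAY)[232:264,328:372]; 
print(arm.state()["tool_pos"])
```

```text
top lid mean 64.8 n>60 262
top ramekin mean 44.4 n>60 233
top turq mean 5.3 n>60 0
top jar mean 23.3 n>60 57
top rake mean 28.0 n>60 100
top bottle mean 4.9 n>60 0
top tape mean 12.5 n>60 0
top plunger mean 5.4 n>60 0
side jar mean 5.6 n>60 0
side turq mean 6.4 n>60 0
side plunger mean 37.1 n>60 156
side rake mean 5.3 n>60 0
side lid mean 32.1 n>60 99
plunger [284.43283582 146.34328358] [312.14634146 183.65853659] [ 0.6859 -0.0652  0.0843]Traceback (most recent call last):
  File "<stdin>", line 19, in <module>
    return _wrapfunc(a, 'argmax', axis=axis, out=out, **kwds)
    return bound(*args, **kwds)
ValueError: attempt to get argmax of an empty sequence
```

Emit:
step_arm([
  [390,-268,0],
  [390,-268,0],
  [390,-268,0],
  [390,-268,0],
  [390,-268,0],
  [390,-268,0],
  [390,-268,0],
  [390,-268,0],
  [390,-268,0],
  [390,-268,0],
  [390,-268,0],
  [390,-268,0],
], twist=[0,0,0,0,0,0,0,0,0,0,0,0], gripper=[0,0,0,0,0,0,0,0,0,0,0,0])

```text
time: 43.65
tool_pos: [0.2139, 0.5035, 0.2138]
orientation: [2.197, 2.197, 0.033]
contact_force: [0.3, -0.4, -0.3]
finger_gap: 0.997
```

Run:
```python
from tri import *
f=arm.grab_frame("top"); g=arm.grab_frame("side")
def cmp(name,new,old,boxes):
    o=cv2.imread(old).astype(int)
    for n,(u0,v0,u1,v1) in boxes.items():
        d=np.abs(new["frame"].astype(int)-o)[v0:v1,u0:u1].max(2); print(name,n,"mean",d.mean().round(1),"n>60",(d>60).sum())
cmp("top",f,"pics/top0.png",dict(lid=(214,234,237,259),ramekin=(178,186,200,204),turq=(153,164,176,192),jar=(223,133,243,153),rake=(155,245,207,264),bottle=(268,240,292,266),tape=(242,258,276,294),plunger=(268,138,296,160)))
cmp("side",g,"pics/side0.png",dict(jar=(284,152,303,180),turq=(228,135,252,155),plunger=(296,174,325,196),rake=(164,154,190,182),lid=(180,178,208,198),ram=(218,148,238,166)))
for n,ff,box in(("top",f,(295,130,385,235)),("side",g,(220,180,370,300))):
    u0,v0,u1,v1=box; c=ff["frame"][v0:v1,u0:u1]; h=cv2.cvtColor(c,cv2.COLOR_BGR2HSV); m=((h[...,0]>4)&(h[...,0]<18)&(h[...,1]>170)&(h[...,2]>100)).astype(np.uint8)
    k,l,s,cc=cv2.connectedComponentsWithStats(m)
    i=1+np.argmax(s[1:,4]); pts=np.argwhere(l==i)[:,::-1].astype(np.int32); cn=cv2.approxPolyDP(cv2.convexHull(pts),4,True)[:,0]+[u0,v0]; print(n,s[i,4],cn.tolist())
    mm=(h[...,2]<45).astype(np.uint8); k,l,s,cc=cv2.connectedComponentsWithStats(mm); print([ (s[j].tolist()) for j in range(1,k) if s[j,4]>25], (u0,v0))
print(w2px(f,[[.405,-.2456-.062,.072],[.405,-.2456+.062,.072]]).round(1).tolist(),w2px(g,[[.405,-.2456-.062,.072],[.405,-.2456+.062,.072]]).round(1).tolist())
print(arm.state()["tool_pos"])
```

```text
top lid mean 2.8 n>60 0
top ramekin mean 4.1 n>60 0
top turq mean 3.4 n>60 0
top jar mean 3.4 n>60 0
top rake mean 3.3 n>60 0
top bottle mean 3.2 n>60 0
top tape mean 3.0 n>60 0
top plunger mean 5.5 n>60 0
side jar mean 3.9 n>60 0
side turq mean 4.3 n>60 0
side plunger mean 36.1 n>60 155
side rake mean 3.7 n>60 0
side lid mean 4.5 n>60 0
side ram mean 8.2 n>60 11Traceback (most recent call last):
  File "<stdin>", line 12, in <module>
    return _wrapfunc(a, 'argmax', axis=axis, out=out, **kwds)
    return bound(*args, **kwds)
ValueError: attempt to get argmax of an empty sequence
```

Run:
```python
from tri import *
f=arm.grab_frame("top"); g=arm.grab_frame("side")
for n,ff,box in(("top",f,(295,150,385,235)),("side",g,(225,190,370,290))):
    u0,v0,u1,v1=box; c=ff["frame"][v0:v1,u0:u1].astype(int); m=((c[...,2]>c[...,0]+60)).astype(np.uint8)
    k,l,s,cc=cv2.connectedComponentsWithStats(m)
    if k>1:
        i=1+np.argmax(s[1:,4]); pts=np.argwhere(l==i)[:,::-1].astype(np.int32); cn=cv2.approxPolyDP(cv2.convexHull(pts),4,True)[:,0]+[u0,v0]; print(n,"panel",s[i,4],cn.tolist())
    mm=(c.max(2)<50).astype(np.uint8); k,l,s,cc=cv2.connectedComponentsWithStats(mm)
    for j in range(1,k):
        if s[j,4]>15: print(n,"dark",(s[j,:2]+[u0,v0]).tolist(),s[j,2:].tolist())
print(w2px(f,[[.405,-.2456-.062,.068],[.405,-.2456+.062,.068]]).round(1).tolist(),w2px(g,[[.405,-.2456-.062,.068],[.405,-.2456+.062,.068]]).round(1).tolist())
for r in range(232,264,3): print(r,"".join("#" if v<95 else ("+" if v<125 else ".") for v in cv2.cvtColor(f["frame"],cv2.COLOR_BGR2GRAY)[r,328:372]))
```

```text
top panel 1771 [[363, 203], [318, 204], [317, 166], [361, 166]]
side panel 1962 [[333, 239], [287, 251], [265, 214], [307, 204]]
side dark [304, 190] [17, 5, 47]
side dark [331, 190] [39, 40, 475]
side dark [225, 195] [51, 95, 753]
side dark [263, 203] [74, 51, 152]
side dark [300, 277] [38, 13, 78]
[[358.9, 228.1], [321.5, 228.5]] [[257.0, 267.5], [239.8, 234.4]]
232 #########################+++++++++++++++++++
235 +++++......++..........................+++++
238 +++++..................................+++++
241 +++++..................................+++++
244 ++++#+++++.........+++.................+++++
247 +++###+++++.............................++++
250 +++###..++..............................++++
253 +++###+++++..+++++++++.....+............+++#
256 +++###..++++++###++++++.................#++#
259 +####+..................................+#++
262 #++################################+##+#+#++
```

Run:
```python
from tri import *
f=arm.grab_frame("top"); g=arm.grab_frame("side")
for a,b in(((363,203),(287,251)),((318,204),(265,214)),((317,166),(307,204)),((361,166),(333,239))): print(tri(f,g,a,b))
for n,ff,box in(("top",f,(320,225,380,275)),("side",g,(195,255,262,315))):
    o=cv2.imread(f"pics/{n}0.png"); u0,v0,u1,v1=box
    d=cv2.absdiff(ff["frame"],o).max(2)[v0:v1,u0:u1]; m=(d>25).astype(np.uint8); k,l,s,c=cv2.connectedComponentsWithStats(m)
    for j in range(1,k):
        if s[j,4]>8: print(n,(s[j,:2]+[u0,v0]).tolist(),s[j,2:].tolist())
    print(n,"expect block", w2px(ff,[[.345+a,-.287+b,.034] for a in(-.0225,.0225) for b in(-.0375,.0375)]).round(0).tolist())
    if n=="top":
        for r in range(230,270,2): print(r,"".join("#" if v>40 else("+" if v>20 else ".") for v in cv2.absdiff(ff["frame"],o).max(2)[r,320:380]))
```

```text
[ 0.4808 -0.3163  0.1056]
[ 0.4817 -0.1704  0.1056]
[ 0.6096 -0.1714  0.1046]
[ 0.6072 -0.3172  0.1026]
top [320, 225] [39, 9, 250]
top [331, 243] [26, 16, 306]
top expect block [[363.0, 254.0], [341.0, 254.0], [362.0, 240.0], [340.0, 241.0]]
230 +++++++++++++++++++++++++++++++++...........................
232 +++++++++++++++++++++++++++++++++...........................
234 ............................................................
236 ............................................................
238 ............................................................
240 ............................................................
242 ............................................................
244 .............######+....++#####++...........................
246 ............+#######+++.+++++++....+........................
248 ............+#######+......+++..............................
250 ...........++#+####+...+..+###+##+++........................
252 ...........+##+####+++.#############........................
254 ...........++#+###++############+###........................
256 ............+#++##############+#####+.......................
258 .............#####################+.........................
260 ............................................................
262 ............................................................
264 ............................................................
266 ............................................................
268 ............................................................
side [239, 255] [23, 29, 125]
side [250, 255] [12, 19, 98]
side [211, 259] [27, 34, 489]
side [230, 270] [5, 7, 18]
side expect block [[227.0, 292.0], [218.0, 269.0], [245.0, 286.0], [235.0, 264.0]]
```

Run:
```python
from tri import *
f=arm.grab_frame("top"); g=arm.grab_frame("side")
for n,ff,(u0,v0,u1,v1) in(("top",f,(326,232,372,266)),("side",g,(200,255,262,312))):
    o=cv2.imread(f"pics/{n}0.png")
    print(n,u0)
    for r in range(v0,v1): print(r," ".join("%3d"%v for v in ff["frame"][r,u0:u1,2]) if n=="top" else "".join("#" if v>40 else("+" if v>20 else ".") for v in cv2.absdiff(ff["frame"],o).max(2)[r,u0:u1]))
print(w2px(f,[[.345+a,-.287+b,.004] for a in(-.045,.045) for b in(-.06,.06)]).round(1).tolist())
```

```text
top 326
232  75  77  78  80  78  80  80  77  79  76  74  75  79  76  79  75  74  76  77  77  78  75  79  76  78  76  79 103 102 100 100 100 104 100  99 103 101 100 100  98 100 102 103 100 100 102
233  93  93  98  96  95  93  97  98  95  94  95  95  97  94  97  96  79  81  78  78  77  79  77  78  76  79  76 102 101 102 104 101 103  99 100 100 103 100 101 101 100 100  99  99 101 101
234 103 107 103 104 101 100 101 101 101 103 103 102 101 105 104 101  96  92  98  93  96  96  97  94  93  95  95  98 104 100  98  92  91  90  92  90  89  90  89 107 107 105  99  98  99 100
235 101 103 100 102 101 102 132 157 150 160 163 158 161 140 139 185 174 171 187 196 201 198 193 200 201 189 192 193 198 181 168 168 174 197 192 194 189 173 182 195 195 102 101  99  98 101
236 104 103 105  99 101 102 160 198 188 215 218 205 205 180 180 205 205 196 212 221 220 215 214 226 223 216 215 217 218 210 196 196 203 220 224 219 220 208 203 216 214 102  99 102 102 100
237 101 102 105 102 106 100 157 206 198 220 223 214 207 193 193 202 210 213 220 217 208 206 205 219 219 219 214 215 212 209 199 192 201 212 221 222 215 
[... 8492 characters left out ...]
................................
303 ..............................................................
304 ..............................................................
305 ..............................................................
306 ..............................................................
307 ..............................................................
308 ..............................................................
309 ..............................................................
310 ..............................................................
311 ..............................................................
[[368.1, 260.9], [332.9, 261.2], [366.6, 234.7], [331.8, 235.0]]
```

Run:
```python
from tri import *
f=arm.grab_frame("top")
print(px2w(f,[(333.6,250),(355.6,250),(344.6,242.8),(344.6,256.7),(344.6,249.7)],.034).round(4), px2w(f,[(332.5,248),(367.2,248)],.004).round(4))
go([.334,-.262,.2],0)
```

```text
[[ 0.336  -0.2262  0.034 ]
 [ 0.3354 -0.3     0.034 ]
 [ 0.3599 -0.2643  0.034 ]
 [ 0.3133 -0.2621  0.034 ]
 [ 0.3367 -0.2632  0.034 ]] [[ 0.345  -0.2275  0.004 ]
 [ 0.344  -0.3463  0.004 ]]
tcp [0.2139 0.5034 0.2146] yjaw -0.1 x [ 0.001  1.    -0.008] z [ 0.04  -0.008 -0.999] j6 2.63 | offset [-765.   120.3   25.3] twist -0.06621455443035984
```

Emit:
step_arm([
  [-500,210,0],
  [-500,210,0],
  [-500,210,0],
  [-500,210,0],
  [-500,210,0],
  [-500,210,0],
  [-500,210,0],
  [-500,210,0],
  [-500,210,0],
  [-500,210,0],
  [-500,210,0],
  [-500,210,0],
], twist=[0,0,0,0,0,0,0,0,0,0,0,0], gripper=[0,0,0,0,0,0,0,0,0,0,0,0])

```text
time: 45.3
tool_pos: [0.4254, -0.0015, 0.2275]
orientation: [2.205, 2.185, 0.036]
contact_force: [-0.2, 0.0, 0.2]
finger_gap: 0.998
```

Run:
```python
from h import *
go([.3365,-.263,.12],0)
```

```text
tcp [ 0.4254 -0.0015  0.2275] yjaw -0.5 x [ 0.009  1.    -0.01 ] z [ 0.043 -0.01  -0.999] j6 1.4 | offset [-261.3  -91.2  106.2] twist -0.5078522420309071
```

Emit:
step_arm([
  [-50,-17,10],
  [-100,-34,20],
  [-150,-52,30],
  [-200,-70,45],
  [-240,-84,60],
  [-261,-91,80],
  [-261,-91,106],
  [-261,-91,106],
  [-261,-91,106],
], twist=[-0.5,-0.5,-0.5,-0.5,-0.5,-0.5,-0.5,-0.5,-0.5], gripper=[0,0,0,0,0,0,0,0,0])

```text
time: 46.2
tool_pos: [0.3364, -0.2615, 0.1203]
orientation: [2.196, 2.197, 0.037]
contact_force: [-0.2, 0.1, 0.6]
finger_gap: 1.0
```

Run:
```python
from h import *
go([.3365,-.263,.0255],0)
```

```text
tcp [ 0.3364 -0.2615  0.1203] yjaw 0.0 x [-0.     1.    -0.008] z [ 0.042 -0.008 -0.999] j6 0.72 | offset [-0.7 -3.8 94.7] twist 0.031118422170223425
```

Descend, grip, lift 8 mm, shift 23 mm to −y and 8 mm to +x, set down.

Emit:
step_arm([
  [-1,-4,40],
  [-1,-4,75],
  [-1,-4,90],
  [-1,-4,94],
  [-1,-4,94],
  [-1,-4,94],
  [-1,-4,94],
  [-1,-4,94],
  [-1,-4,94],
  [-1,-4,94],
], twist=[0,0,0,0,0,0,0,0,0,0], gripper=[0,0,0,0,0,1,1,1,1,1])

```text
time: 47.2
tool_pos: [0.3368, -0.2639, 0.0275]
orientation: [2.195, 2.195, 0.037]
contact_force: [-0.6, 2.9, 11.9]
finger_gap: 0.518
```

Emit:
step_arm([
  [0,0,-4],
  [0,0,-8],
  [-8,3,-8],
  [-16,6,-8],
  [-23,8,-8],
  [-23,8,-8],
  [-23,8,-4],
  [-23,8,-1],
  [-23,8,0],
  [-23,8,0],
], twist=[0,0,0,0,0,0,0,0,0,0], gripper=[1,1,1,1,1,1,1,1,1,1])

```text
time: 48.2
tool_pos: [0.3445, -0.2864, 0.0278]
orientation: [2.195, 2.196, 0.037]
contact_force: [-0.2, 0.1, -0.7]
finger_gap: 0.514
```

Emit:
step_arm([
  [0,0,0.5],
  [0,0,0.5],
  [0,0,0],
  [0,0,0],
  [0,0,0],
  [0,0,-20],
  [0,0,-60],
  [0,0,-110],
  [0,0,-160],
  [0,0,-190],
  [0,0,-190],
], twist=[0,0,0,0,0,0,0,0,0,0,0], gripper=[1,1,0.2,0.2,0.2,0.2,0.2,0,0,0,0])

```text
time: 49.3
tool_pos: [0.3383, -0.2869, 0.2221]
orientation: [2.189, 2.19, 0.035]
contact_force: [0.4, -1.2, 0.4]
finger_gap: 1.006
```

Emit:
step_arm([
  [280,80,0],
  [280,80,0],
  [280,80,0],
  [280,80,0],
  [280,80,0],
  [280,80,0],
  [280,80,0],
  [280,80,0],
], twist=[0,0,0,0,0,0,0,0], gripper=[0,0,0,0,0,0,0,0])

```text
time: 50.1
tool_pos: [0.4176, -0.0061, 0.2206]
orientation: [2.186, 2.194, 0.034]
contact_force: [-0.1, -0.1, 0.3]
finger_gap: 0.998
```

Emit:
step_arm([
  [500,-210,0],
  [500,-210,0],
  [500,-210,0],
  [500,-210,0],
  [500,-210,0],
  [500,-210,0],
  [500,-210,0],
  [500,-210,0],
  [500,-210,0],
  [500,-210,0],
  [500,-210,0],
  [500,-210,0],
], twist=[0,0,0,0,0,0,0,0,0,0,0,0], gripper=[0,0,0,0,0,0,0,0,0,0,0,0])

```text
time: 51.3
tool_pos: [0.2062, 0.4961, 0.2018]
orientation: [2.184, 2.197, 0.034]
contact_force: [0.5, 0.2, 0.1]
finger_gap: 1.002
```

Run:
```python
from tri import *
f=arm.grab_frame("top"); g=arm.grab_frame("side")
for n,ff,(u0,v0,u1,v1) in(("top",f,(326,232,372,266)),):
    o=cv2.imread(f"pics/{n}0.png")
    for r in range(v0,v1): print(r,"".join("#" if v>40 else("+" if v>20 else ".") for v in cv2.absdiff(ff["frame"],o).max(2)[r,u0:u1]))
print("expect",w2px(f,[[.345+a,-.287+b,.034] for a in(-.0225,.0225) for b in(-.0375,.0375)]).round(0).tolist())
o=cv2.imread("pics/top0.png").astype(int)
for n,(u0,v0,u1,v1) in dict(lid=(214,234,237,259),ramekin=(178,186,200,204),turq=(153,164,176,192),jar=(223,133,243,153),rake=(155,245,207,264),bottle=(268,240,292,266),tape=(242,258,276,294),plunger=(268,138,296,160),brush=(288,270,355,290)).items():
    d=np.abs(f["frame"].astype(int)-o)[v0:v1,u0:u1].max(2); print(n,d.mean().round(1),(d>60).sum())
c=f["frame"][150:235,295:385].astype(int); m=(c[...,2]>c[...,0]+60); p=np.argwhere(m); print(p.min(0)+[150,295],p.max(0)+[150,295])
for a,b in(((363,203),(287,251)),): print(tri(f,g,a,b))
s=arm.state();print(s["time"],s["tool_pos"],s["contact_force"])
```

```text
232 +++++++++++++++++++++++++++...................
233 ................+++++++++++...................
234 ..............................................
235 ..............................................
236 ..............................................
237 ..............................................
238 ..............................................
239 ..............................................
240 ..............+++###++++++++++#++++...........
241 ............+#######++++.++#####++............
242 ............#########++++++++##+++............
243 ............#########+++++...++.+...+.........
244 ............#########++++....++..+..+.........
245 ............########+..+......+++...+.........
246 ............########+........+##+++...........
247 ............#########++....+++#####+#.........
248 ............###+######+++++##########.........
249 ............#######++###+######+#+###.........
250 ............#######++##########++++##.........
251 ............###++##+###########.++##+.........
252 ............###++##############++++##.........
253 ............+############
[... 235 characters left out ...]
.........................................
259 ..............................................
260 ..............................................
261 ..............................................
262 ..............................................
263 ..............................................
264 ..............................................
265 ..............................................
expect [[363.0, 254.0], [341.0, 254.0], [362.0, 240.0], [340.0, 241.0]]
lid 2.8 0
ramekin 4.1 0
turq 3.3 0
jar 3.4 0
rake 3.2 0
bottle 3.1 0
tape 2.9 0
plunger 5.7 0
brush 3.0 0
[166 317] [204 363]
[ 0.4808 -0.3163  0.1056]
51.4 [0.2070719  0.49214857 0.20176327] [-0.08499438 -1.09528546 -0.57452732]
```

```bash
python3 -c "
from rig import arm
print(arm.finish_job())"
```

```text
the job is handed in; nothing more can be done
None
```

The job is done in the order asked and handed in at about 51 s. No verdict was reported.

**What I did**
- I laid the finished block on the cork mat.
- I laid the three fresh blocks that were present flat and side by side on the tray, and left the turquoise look-alike alone.
- I slid the tray by its handle over the step and down into the box. The last millimetre or so I lowered it on the handle, with its full weight in the grip.
- I led the hood down by its bar. The grip came off the bar part-way, at about a third of the way from shut, and the hinge held. I closed the rest gently with closed fingertips on top of the bar.
- I pressed the plunger to its stop and let go. It travelled about 10 mm, and the push held at about 15 N without moving further.

**Last checks**
- **Tray:** its centre was within about 2 mm of the chamber centre before the hood was closed. It was hidden after that, so this was not checked again.
- **Hood:** its top is level at about 0.105 m. The bar stopped solidly at about 16 N and about 5 mm lower than I expected from the hinge geometry, which I put down to my estimate.
- **Plunger:** it is back up at its starting height.
- **Bystanders:** all of them match the first top picture.

**What went otherwise**
- After the plunger was pressed, the finished block had been knocked about 25 mm, its end flush with the mat's edge. I picked it up and set it back in the middle of the mat; the last picture shows it there.
- The limit of 40 viewed pictures ran out as the hood was closing, so every check after that was by pixel comparison and triangulation rather than by eye.

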